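# Set up the gear tester, check the twelve-tooth gears and sort the batch

### The job

Take the tapered arbor out of its wooden block, seat it in the taper socket of the gear tester and tap it down until it locks with its collar flush on the socket. Then check both twelve-tooth gears one after the other: lower the gear over the arbor, hub up, right down on the collar in mesh with the master gear, turn the master about 60 degrees or more either way by its bar, and put the gear in the rectangular wooden tray before checking the other one. All eight-tooth gears go in the round tin; at the end every gear lies flat in its own tray, hub up, the arbor is still locked in the tester, and the other things on the bench have been left alone.

Things in the scene. Friction and masses are not known exactly. Their poses are not given: they have to be found in the camera images.
- tester: gear tester fixed to the bench: grey base plate 90 (own x) x 190 (own y) x 10 mm, origin at the centre of its underside, z up. Master gear on its +y half, taper socket on its -y half; their upright axes are 65 mm apart
- socket (a point): centre of the taper socket's mouth, on the top face (40 mm above the bench) of a dark steel block 56 x 56 mm. In it a bush with a conical hole, 17 mm wide at the mouth, gives way 6 mm downward when pushed with over 8 N and stays down. Set in, the arbor stops with its collar 6 mm above the block; tapped on its top (10 to 20 N) it goes down until the collar lies on the block: locked
- master_grip (a point): point on the master gear's upright axis at the height to grip its bar with the TCP, 77 mm above the bench. The bar is upright on top of the master, 40 mm long, 10 mm wide, from 54 to 81 mm above the bench
- master (a joint): turn of the steel master gear about its upright axis (rad), + is counter-clockwise from above, -1.4 to 1.4; a weak spring (0.04 N m/rad) returns it to about 0. At 0 the bar lies along the tester's x and the middle of a tooth gap faces the socket. 14 teeth, 76 mm over the teeth, pitch radius 35 mm, teeth 44 to 54.5 mm above the bench, rounded tops
- block: wooden block 60 x 60 x 34 mm, fixed, origin at the centre of its underside; at the start the arbor stands in its 23 mm hole, 29 mm deep
- arbor: steel arbor, z up along its axis, origin at the centre of its collar's underside. Collar 34 mm across, z 0 to 6 mm; above it a pin 11 mm across to z = 40 mm, to grip and to carry a gear; below a tapered shank 26 mm long, 18 mm across at the collar, 12 mm at the tip. Locked, its origin lies 40 mm above the bench (at socket), merely set in 46 mm
- arbor_top (a point): top of the arbor's pin, on its axis, 40 mm above the arbor's origin. Tap or press here with closed fingertips
- gear12_a: brass gear, 12 teeth, 66 mm over the teeth, pitch radius 30 mm, rim 6 mm thick at the bottom, hub 24 mm across up to 36 mm, bore 14 mm right through. Origin at the centre of its underside, z up through the hub, a tooth along its own x. Grip the hub, TCP 28 mm above the underside. On the locked arbor its underside is 46 mm above the bench, teeth between the master's
- gear12_b: second gear with 12 teeth, the same as gear12_a
- gear8_a: brass gear with 8 teeth, 46 mm over the teeth, the same hub, bore and thickness as the others; origin at the centre of its underside, z up. May be absent
- gear8_b: the same as gear8_a, may be absent
- gear8_c: the same as gear8_a, may be absent
- tray: rectangular wooden tray for 12-tooth gears, fixed, 120 (own x) x 190 (own y) mm outside, 16 mm high, walls and floor 4 mm thick; origin at the centre of its underside. Holds two gears side by side along its y
- tin: round shallow tin for 8-tooth gears, fixed, 160 mm across, 13 mm high, walls and floor 3 mm thick; origin at the centre of its underside. Holds three gears at 45 mm from its centre
- clamp: black spring clamp lying on the bench, about 90 x 50 x 20 mm, leave alone
- paint_pot: small paint pot, 38 mm across, 42 mm high, leave alone
- jar: white jar, 90 mm across, 85 mm high, leave alone
- glue: yellow glue bottle, 44 mm across, 130 mm high, leave alone
- thinner: small glass bottle, 48 mm across, 100 mm high, leave alone
- sanding_block: cork sanding block 70 x 40 x 25 mm, leave alone
- screwdriver: red-handled screwdriver, 160 mm long, lying near the robot, leave alone

How it is judged:
By the outcome, as a careful person would: the job done as asked, in the order asked, and still so for the second after the job is handed in, with the robot touching nothing.
Of gear8_a, gear8_b, gear8_c only 1 to 3 are there at a start; the rules pass over those that are not, and their reading is None.
At some moment in a run one of gear12_a, gear12_b, gear8_a, gear8_b, gear8_c may be knocked a few centimetres aside while the robot is not near it.
It also fails if it takes over 210 s, if anything falls off the work surface, if the arm or the gripper's body presses on something with over 40 N, if the wrist force passes 120 N, or if a joint passes its speed limit or range.

### The arm

A 6-joint arm with a two-finger parallel gripper is mounted at the origin on the work surface. World frame = base frame: x ahead of the robot, y to its left, z up, the work surface at z = 0. Lengths are in mm, angles in rad, forces in N, time in s.
With the tool pointing down it reaches from about 300 to 775 mm from the base axis. Payload 14.6 kg.
Tool frame: the origin (TCP) lies between the finger pads, 19 mm behind the fingertips; this is the grasp point; z points along the fingers, y is the line along which they close (so a half turn about z gives the same grasp; the last joint's range is limited). The gripper opens to 94 mm and grips with 3 to 60 N. Pads are 16 mm wide; open, the fingers measure 119 mm over their backs; the gripper's body (75 mm by 177 mm) begins 78 mm behind the grasp point.
Start: joints at [-1.323, 0.3, 1.521, -0, 1.321, -0.067], TCP at [170.287, -522.964, 224.246] pointing down, gripper open.
Joint ranges: [-3.03, 3.03], [-0.79, 2.21], [0.23, 2.52], [-1.04, 4.18], [0, 3.07], [-2.55, 2.55]. Speed limits (rad/s): [2.22, 2.22, 2.57, 3.14, 3.14, 3.14].

### API

Orientations are given as [roll, pitch, yaw] about the fixed x, y, z axes, in that order (R = Rz(yaw) Ry(pitch) Rx(roll)).
In Python, from cell import manip gives the robot as it stands.
- The arm moves only by the shell command python3 nudge.py [OPENING] [FORCE], which reads ROWS from standard input. ROWS is one flat JSON list of numbers that holds 1 to 5 rows one after another, with no inner brackets; each row has 6 numbers: dx, dy, dz in units of 100 mm, then a rotation vector rx, ry, rz in rad; each row is the pose to reach, as a shift and turn from the pose commanded when the command began, along the tool's axes at that moment; what a row does not reach only later rows make up. A row lasts 1/10 s, in which the tool goes at most 50 mm and 0.15 rad, less where a joint would pass 70% of its speed; a pose out of reach is approached as far as the arm can. OPENING is the finger opening in mm, set as the command begins (- or left out keeps the last). The fingers move at their own pace and stop on an object; FORCE is the grip in N (left out, the last holds). Time passes only in rows, so rows that do not move let the fingers close. It prints the time, the measured TCP pose, the force, the opening and the grip force at its end. Input that does not fit is refused with a message, and nothing moves.
- manip.read_state(): the state, without advancing time (a new reading comes with each control period).
- manip.camera(name): name is "scene" or "side" or "wrist"; returns (picture, depth): 420x560x3 uint8, red, green, blue; 420x560 float32, mm along the optical axis (not along the pixel's ray), 0 where there is no reading.
- manip.camera_info(name): a dict with "K" (3x3 intrinsics, pixels), "rvec" (rotation vector, rad) and "tvec" (3), from world to camera coordinates, as OpenCV has them; the wrist camera has in their place "mount" (4x4, takes a point from camera to tool coordinates, whose origin is the TCP and whose axes are the flange's). Camera axes: x right, y down, z forward; pixel columns grow to the right and rows downward; lengths in mm; the calibration is good to about 2 mm. A picture is of the moment at which its call begins: read the wrist's pose just before it. camera_info takes no time and is no camera call.
- manip.sign_off(): hands the job in; it is judged then, once.
The state is a dict: "clock": time; "joints": joint angles; "qd": joint speeds; "effort": joint torques, N m; "eef_pos": TCP position; "eef_rot": TCP orientation; "wrist_force": force on the tool from outside, world axes, zero at the start; "moment": the same for the moment, N m; "finger_gap": finger opening in mm; "finger_force": force on a finger pad.
Only numpy, scipy, OpenCV 4.12 (cv2) and the standard library are available. Lean on these libraries where they do the work, as an engineer would, in place of code of your own. Each camera call takes 0.05 s, during which the arm holds its last target. There are 200 camera calls.

## Working session

There is one attempt and no reset: what is moved stays moved. The work goes in short steps, Python scripts to look and compute and a shell command to move; the robot and the scene stay as the last step left them, time stands still between calls to the robot, and variables do not carry over. Pictures are saved under pics/ and viewed, at most 14 in all, crops included, and the job is handed in when it is done.

```bash
ls; mkdir -p pics; python3 - <<'E'
from cell import manip
import cv2,numpy as np
for n in ("scene","side","wrist"):
    s=manip.read_state();p,d=manip.camera(n);i=manip.camera_info(n)
    cv2.imwrite(f"pics/{n}0.png",p[...,::-1]);np.savez(f"pics/{n}0.npz",p=p,d=d,pos=s["eef_pos"],rot=s["eef_rot"])
    print(n,i)
print(s)
E
```

```text
cell.py
nudge.py
pics
scene {'K': array([[486.57075821,   0.        , 278.11207271],
       [  0.        , 486.57075821, 206.98313893],
       [  0.        ,   0.        ,   1.        ]]), 'rvec': array([ 1.44345222,  2.22794066, -0.77103585]), 'tvec': array([ 211.20388355, -322.55342629, 1605.85273719])}
side {'K': array([[421.28584014,   0.        , 278.34089623],
       [  0.        , 421.28584014, 208.7953047 ],
       [  0.        ,   0.        ,   1.        ]]), 'rvec': array([ 0.9446963 , -2.57155206,  0.98257093]), 'tvec': array([416.57780686, 320.36632254, 846.55486333])}
wrist {'K': array([[349.81466714,   0.        , 278.15603981],
       [  0.        , 349.81466714, 206.18876785],
       [  0.        ,   0.        ,   1.        ]]), 'mount': array([[-8.95265681e-04, -9.58302547e-01, -2.85754136e-01,
         8.26044500e+01],
       [ 9.99999292e-01, -1.08185724e-03,  4.95116206e-04,
         6.04532721e-01],
       [-7.83616303e-04, -2.85753490e-01,  9.58302838e-01,
        -1.60884280e+02],
       [ 0.00000000e+00,  0.00000000e+00,  0.00000000e+00,
         1.00000000e+00]])}
{'clock': 0.1, 'joints': array([-1.32259518e+00,  3.00390250e-01,  1.52148488e+00, -4.05106117e-05,
        1.32069860e+00, -6.66362468e-02]), 'qd': array([-0.00121189, -0.00063915, -0.00216522, -0.00043002,  0.00097102,
       -0.00207228]), 'effort': array([ 1.83628421e-03, -5.32640791e+01, -3.53283477e+01,  7.08981883e-02,
        2.34522385e-02, -4.65933510e-05]), 'eef_pos': array([ 170.23280983, -522.77836976,  223.77136502]), 'eef_rot': array([-3.14061114e+00, -2.61733864e-05,  3.14847426e-01]), 'wrist_force': array([ 0.32273563,  0.1632334 , -0.15680633]), 'moment': array([ 0.03473163, -0.01381981, -0.03069242]), 'finger_force': 0.0, 'finger_gap': 94.15912119440043}
```
View pics/scene0.png

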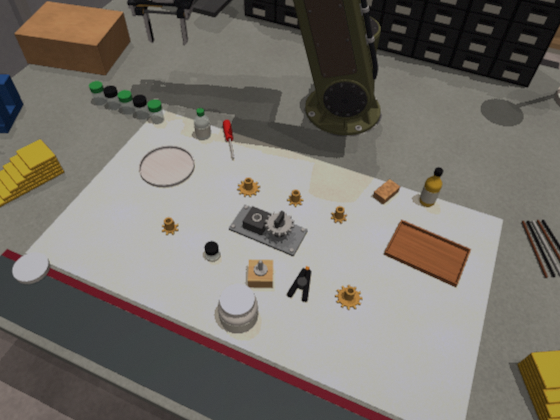

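View pics/side0.png

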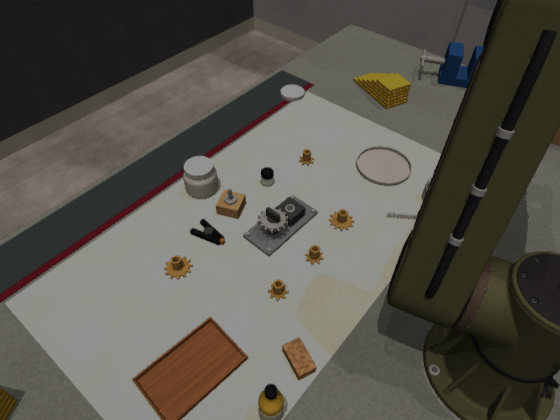

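Both views show 5 brass gears. In the scene image the 12-tooth ones are at (248,187) and (348,297), and the 8-tooth ones at (295,198), (340,214) and (169,226). The tester is at (268,230), the block with the arbor at (261,271), the tin at (167,166) and the tray at (427,251). Next I measure them all.

```bash
cat > h.py <<'E'
import cv2,numpy as np
from cell import manip
from scipy.spatial.transform import Rotation as R
def shot(n,save=None):
    s=manip.read_state();p,d=manip.camera(n)
    if save: cv2.imwrite(f"pics/{save}.png",p[...,::-1])
    return p,d,pose(n,s["eef_pos"],s["eef_rot"]),s
def pose(n,pos=None,rot=None):
    "K, R, t camera->world"
    i=manip.camera_info(n)
    if n=="wrist":
        Rt=R.from_euler("xyz",rot).as_matrix();M=i["mount"]
        return i["K"],Rt@M[:3,:3],Rt@M[:3,3]+pos
    A=cv2.Rodrigues(i["rvec"])[0];return i["K"],A.T,-A.T@i["tvec"]
def cloud(d,P):
    K,A,t=P;v,u=np.indices(d.shape)
    c=np.stack([(u-K[0,2])/K[0,0]*d,(v-K[1,2])/K[1,1]*d,d],-1)
    w=c@A.T+t;w[d==0]=np.nan;return w
def ray(uv,P,z):
    "pixel(s) -> point on plane z"
    K,A,t=P;uv=np.atleast_2d(uv).astype(float)
    r=np.c_[(uv-K[:2,2])/[K[0,0],K[1,1]],np.ones(len(uv))]@A.T
    return t+r*((z-t[2])/r[:,2])[:,None]
def proj(X,P):
    K,A,t=P;c=(np.atleast_2d(X)-t)@A;return c[:,:2]/c[:,2:]*[K[0,0],K[1,1]]+K[:2,2]
def tri(uvs,Ps):
    "two-view ray crossing"
    S=np.zeros((3,3));b=np.zeros(3);L=[]
    for uv,P in zip(uvs,Ps):
        r=ray(uv,P,0)[0]-P[2];r/=np.linalg.norm(r);Q=np.eye(3)-np.outer(r,r);S+=Q;b+=Q@P[2];L.append((Q,P[2]))
    X=np.linalg.solve(S,b);return X,max(np.linalg.norm(Q@(X-t)) for Q,t in L)
def brass(p):
    h=cv2.cvtColor(p,cv2.COLOR_RGB2HSV)
    return cv2.inRange(h,(10,130,60),(27,255,255))
E
python3 - <<'E'
from h import *
np.set_printoptions(precision=1,suppress=True)
for n in("scene","side"):
    f=np.load(f"pics/{n}0.npz");P=pose(n);w=cloud(f["d"],P);m=brass(f["p"])
    m[~((np.abs(w[...,1])<720)&(w[...,0]>200)&(w[...,2]<60)&(w[...,2]>-5)&(w[...,0]<820))]=0
    k,lab,st,c=cv2.connectedComponentsWithStats(m)
    print(n)
    for i in range(1,k):
        if st[i,4]<40: continue
        q=w[lab==i];q=q[~np.isnan(q[:,0])];t=q[q[:,2]>np.nanpercentile(q[:,2],95)-6]
        print(c[i],st[i,4],"top xy",np.median(t,0),"zmax",q[:,2].max(),"ext",np.percentile(q,[2,98],0).ravel())
    # other pts
    for nm,uv in (dict(bench=(300,330),tin=(167,166),tray=(427,251),arbor=(261,264),socket=(257,217),bar=(280,217)) if n=="scene" else dict(tin=(383,166),tray=(190,367),arbor=(231,192),socket=(290,208),bar=(273,214))).items():
        print(nm,w[uv[1],uv[0]])
E
```

```text
scene
[ 29.8 180.5] 1113 top xy [ 682.7 -672.7   53.9] zmax 59.92135595108289 ext [ 611.6 -717.5    3.5  766.7 -642.7   58.8]
[248.1 187.1] 232 top xy [ 443.5 -127.    36. ] zmax 39.98468685276532 ext [ 420.2 -153.2    2.5  466.5 -104.6   37.5]
[385.9 191.1] 317 top xy [303.5 232.3  25.8] zmax 31.223823700280718 ext [269.2 206.2   6.8 334.3 257.4  29.6]
[294.9 197.9] 129 top xy [430.9   7.8  35.6] zmax 38.529320214160634 ext [416.7  -7.1   2.7 444.6  25.   37.4]
[338.6 214.5] 136 top xy [434.8 137.5  36. ] zmax 39.71167667046154 ext [420.8 122.9   0.8 447.7 154.   38.7]
[169.3 225.7] 149 top xy [ 655.6 -254.7   35.7] zmax 39.84164420812499 ext [ 643.3 -269.4    3.3  668.7 -240.4   38.5]
[428.1 252.5] 2869 top xy [495.6 383.5  14.2] zmax 22.12568195880499 ext [386.6 294.    0.1 511.4 474.1  17.5]
[348.2 296.7] 366 top xy [654.1 240.9  36.2] zmax 40.111413821572 ext [633.7 215.3   1.9 676.2 265.3  38. ]
[537.9 392. ] 1103 top xy [711.4 665.5  56.3] zmax 59.96560208309518 ext [658.6 636.1   2.6 761.3 705.7  59. ]
bench [777.  166.8   0.7]
tin [ 463.9 -382.4    4.6]
tray [444.4 383.8   5
[... 642 characters left out ...]
 443.2  27.   37.3]
[177.3 267. ] 368 top xy [647.9 242.7  34.2] zmax 39.72554497662202 ext [625.1 217.4   2.3 672.  267.8  37.6]
[277.7 289.5] 219 top xy [428.8 139.9  35.3] zmax 39.68989558508031 ext [412.7 125.8   3.1 445.2 155.7  38. ]
[189.3 370.8] 5662 top xy [431.5 394.7  15.6] zmax 20.114423435227877 ext [387.4 293.5   1.1 506.7 473.   16.9]
[298.8 358.3] 709 top xy [295.  234.2  24.8] zmax 29.42565637590417 ext [261.9 209.8  10.5 328.9 259.8  27.6]
[  7.  407.5] 116 top xy [645.  649.6  24. ] zmax 29.38692312018634 ext [636.  634.9   7.7 653.7 665.8  27.4]
tin [ 464.8 -382.8    2.6]
tray [451.9 382.5   3.8]
arbor [682.2  24.2  65.5]
socket [553.3 -56.9  29.8]
bar [546.2  19.1  78.3]
```

View pics/wrist0.png

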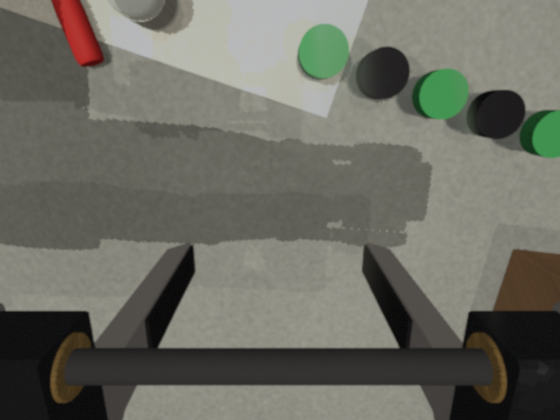

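Everything is located roughly, and hub tops measure about 35–36 mm, which matches the text. The arbor top reads lower than the text's 74 mm at that pixel, so it needs a closer look. I'll move over the tester for wrist views.

```bash
cat > to.py <<'E'
import sys,numpy as np
from h import R,manip
a=[float(v) for v in sys.argv[1:]];s=manip.read_state()
T=R.from_euler("xyz",s["eef_rot"]);yaw=s["eef_rot"][2];d=T.inv().apply(np.array(a[:3])-s["eef_pos"])
G=R.from_euler("xyz",[np.pi,0,np.radians(a[3]) if len(a)>3 else yaw])
print("shift",d.round(1),"rv",(T.inv()*G).as_rotvec().round(3),"pos",s["eef_pos"].round(1),"yaw",np.degrees(yaw).round(2),"j6",s["joints"][5].round(2),"t",round(s["clock"],1),"gap",s["finger_gap"].round(1),"F",s["wrist_force"].round(1))
E
python3 to.py 580 -10 280 0
```

```text
Traceback (most recent call last):
  File "to.py", line 6, in <module>
    print("shift",d.round(1),"rv",(T.inv()*G).as_rotvec().round(3),"pos",s["eef_pos"].round(1),"yaw",np.degrees(yaw).round(2),"j6",s["joints"][5].round(2),"t",round(s["clock"],1),"gap",s["finger_gap"].round(1),"F",s["wrist_force"].round(1))
                                                                                                                                                                                         ^^^^^^^^^^^^^^^^^^^^^
AttributeError: 'float' object has no attribute 'round'
```

```bash
sed -i 's/s\["finger_gap"\].round(1)/round(s["finger_gap"],1)/' to.py
python3 to.py 580 -10 280 0
```

```text
shift [ 548.4 -360.8  -55.8] rv [-0.001  0.     0.315] pos [ 170.2 -522.8  223.8] yaw 18.04 j6 -0.07 t 0.1 gap 94.0 F [-0.3  1.  -1.6]
```

The rows are not in the units I measure in: shifts go in units of 100 mm. I convert before sending: 183 mm is 1.83, -120 mm is -1.2.

```bash
echo '[0.37,-0.24,-0.04,0,0,0,0.74,-0.48,-0.08,0,0,0,1.11,-0.72,-0.12,0,0,0,1.47,-0.96,-0.15,0,0,0,1.83,-1.2,-0.19,0,0,0]' | python3 nudge.py
echo '[0.37,-0.24,-0.04,0,0,0,0.74,-0.48,-0.08,0,0,0,1.11,-0.72,-0.12,0,0,0,1.47,-0.96,-0.15,0,0,0,1.83,-1.2,-0.19,0,0,0]' | python3 nudge.py
echo '[0.37,-0.24,-0.04,0,0,0.06,0.74,-0.48,-0.08,0,0,0.12,1.11,-0.72,-0.12,0,0,0.18,1.47,-0.96,-0.15,0,0,0.25,1.83,-1.2,-0.19,0,0,0.315]' | python3 nudge.py
python3 to.py 580 -10 280 0
```

```text
clock: 0.65
eef_pos: [307.8, -350.6, 243.2]
eef_rot: [-3.141, 0.0, 0.315]
wrist_force: [0.7, -0.2, 0.1]
finger_gap: 94.0
finger_force: 0.0
clock: 1.15
eef_pos: [444.8, -179.8, 262.3]
eef_rot: [-3.141, 0.0, 0.315]
wrist_force: [1.0, -1.1, -0.4]
finger_gap: 94.0
finger_force: 0.0
clock: 1.65
eef_pos: [581.6, -9.0, 281.1]
eef_rot: [-3.142, 0.001, -0.003]
wrist_force: [-0.3, -1.4, -0.6]
finger_gap: 94.0
finger_force: 0.0
shift [-1.6  1.   1.1] rv [-0.     0.001 -0.003] pos [581.6  -9.  281.1] yaw -0.17 j6 1.5 t 1.6 gap 94.0 F [-0.3 -1.4 -0.6]
```

```bash
python3 - <<'E'
from h import *
p,d,P,s=shot("wrist","w1");np.savez("pics/w1.npz",p=p,d=d,pos=s["eef_pos"],rot=s["eef_rot"])
E
```

```text
(no output)
```

View pics/w1.png

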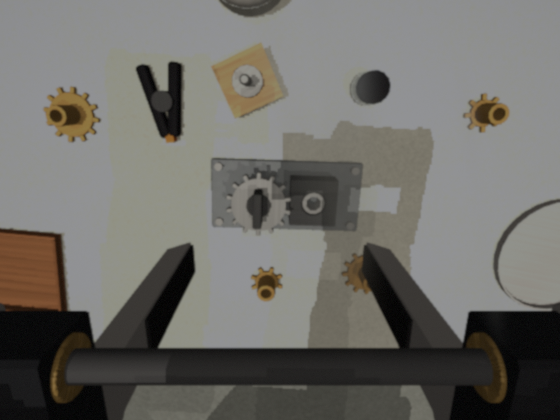

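The wrist view is clear. The arbor top is at (246,77) and the socket mouth at (313,203). The master bar is at (258,205), upright in the image, so it lies roughly along world x. Gears are at (72,112), (487,112), (267,283) and (360,272). Next I get coordinates and plate direction.

```bash
python3 - <<'E'
from h import *
np.set_printoptions(precision=1,suppress=True)
f=np.load("pics/w1.npz");P=pose("wrist",f["pos"],f["rot"]);w=cloud(f["d"],P);p=f["p"]
print("arbor",np.nanmedian(w[74:79,243:249].reshape(-1,3),0),"socket blk",w[190,300],w[215,325],"socket mid",w[203,313],"bar",w[205,258])
z=w[...,2];roi=np.zeros(z.shape,bool);roi[50:120,205:290]=1
m=roi&(z>66)&(z<80);print("arbor top pts",m.sum(),np.median(w[m],0),w[m].mean(0))
roi[:]=0;roi[170:235,225:292]=1;m=roi&(z>72)&(z<90);q=w[m];print("bar",len(q),q.mean(0),cv2.minAreaRect(q[:,:2].astype(np.float32)))
roi[:]=0;roi[170:235,285:345]=1;m=roi&(z>35)&(z<45);q=w[m];print("block",len(q),q.mean(0),cv2.minAreaRect(q[:,:2].astype(np.float32)))
roi[:]=0;roi[145:245,200:375]=1;m=roi&(z>6)&(z<70);q=ray(np.argwhere(m)[:,::-1],P,10);print("plate",cv2.minAreaRect(q[:,:2].astype(np.float32)))
g=cv2.cvtColor(p,cv2.COLOR_RGB2BGR)
c1=cv2.resize(g[30:250,190:390],(700,770))[:600]
c1=np.hstack([cv2.resize(g[40:130,200:300],(400,360)),cv2.resize(g[155:245,270:370],(400,360))])
cv2.imwrite("pics/w1c.png",c1)
E
```

```text
arbor [689.1  22.1  73.4] socket blk [564.7 -35.8  40.9] [533.1 -66.6  39.7] socket mid [539.5 -54.8   9.4] bar [558.2  11.7  80.8]
arbor top pts 102 [685.9  22.5  73.2] [685.9  22.7  72.9]
bar 341 [552.5  12.6  80.8] ((550.4055786132812, 12.62921142578125), (9.570528030395508, 40.226226806640625), 88.33834075927734)
block 2006 [549.  -52.   40.4] ((547.8712768554688, -52.121185302734375), (56.19527053833008, 56.84059143066406), 87.89706420898438)
plate ((544.797607421875, -19.423507690429688), (189.3391571044922, 100.2337875366211), 87.9197006225586)
```

View pics/w1c.png

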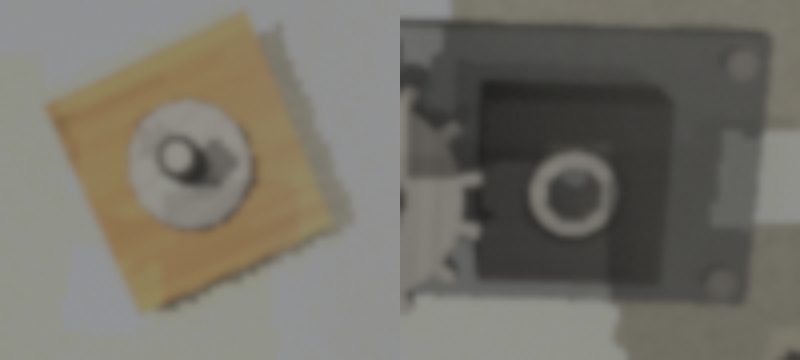

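Depth agrees with the text: arbor top 73.3 (should be 74), block 40.4, bar 80.8. The tester yaw is about -2.1°. The wooden block sits at (248,79), the collar is bright, and the socket ring is at (313,203.5). Next I hover over the arbor with the fingers closing along the tester's x.

```bash
python3 to.py 686 22.5 170 87.9
```

```text
shift [101.8 -27.6 111.2] rv [-1.000e-03 -1.000e-03 -1.539e+00] pos [584.   -4.8 281.1] yaw -0.25 j6 1.5 t 1.7 gap 94.2 F [3.9 4.4 1.5]
```

```bash
echo '[0.25,-0.07,0.2,0,0,-0.14,0.5,-0.14,0.45,0,0,-0.28,0.75,-0.21,0.7,0,0,-0.42,1.02,-0.28,0.9,0,0,-0.56,1.02,-0.28,1.11,0,0,-0.7]' | python3 nudge.py 50 >/dev/null
echo '[0,0,0,0,0,-0.14,0,0,0,0,0,-0.28,0,0,0,0,0,-0.42,0,0,0,0,0,-0.56,0,0,0,0,0,-0.7]' | python3 nudge.py >/dev/null
echo '[0,0,0,0,0,-0.139,0,0,0,0,0,-0.139,0,0,0,0,0,-0.139]' | python3 nudge.py
cat > arb.py <<'E'
from h import *
p,d,P,s=shot("wrist");w=cloud(d,P);z=w[...,2]
m=(z>70)&(z<80)&(np.hypot(w[...,0]-686,w[...,1]-22.5)<25)
k=cv2.connectedComponentsWithStats(m.astype(np.uint8));i=1+k[2][1:,4].argmax();(u,v),r=cv2.minEnclosingCircle(np.argwhere(k[1]==i)[:,::-1].astype(np.float32))
zt=np.median(z[k[1]==i]);print("px",u,v,r,"centroid",k[3][i],"top z",zt,"ray",ray(k[3][i],P,zt),ray((u,v),P,zt))
m=(np.abs(z-40)<2.5)&(np.hypot(w[...,0]-686,w[...,1]-22.5)<25)
q=w[m];print("collar",q.mean(0),cv2.minEnclosingCircle(q[:,:2].astype(np.float32)))
m=np.abs(z-34)<2.5;m&=(np.hypot(w[...,0]-686,w[...,1]-22.5)<50);q=w[m];print("block",q[:,2].mean(),cv2.minAreaRect(q[:,:2].astype(np.float32)))
E
python3 arb.py;python3 to.py 686 22.5 62 87.9
```

```text
clock: 3.0
eef_pos: [682.8, 17.3, 170.0]
eef_rot: [-3.141, 0.0, 1.535]
wrist_force: [-0.0, 1.1, -0.5]
finger_gap: 50.1
finger_force: 0.0
px 283.7631530761719 204.3157958984375 6.797774314880371 centroid [283.75       204.39583333] top z 73.78638144731562 ray [[686.52317416  24.40228479  73.78638145]] [[686.53531453  24.46575853  73.78638145]]
collar [686.56389989  25.71986244  40.50699402] ((686.60302734375, 23.641420364379883), 16.90517234802246)
block 34.55782978980927 ((686.5707397460938, 23.342796325683594), (60.16117858886719, 60.451622009277344), 23.44373321533203)
shift [  5.3   3.  108.1] rv [-0.    -0.     0.001] pos [682.8  17.3 170.1] yaw 87.94 j6 0.01 t 3.0 gap 49.8 F [-0.2  0.4  0.1]
```

```bash
echo '[0.067,0.037,0.4,0,0,0,0.067,0.037,0.75,0,0,0,0.067,0.037,1,0,0,0,0.067,0.037,1.07,0,0,0,0.067,0.037,1.07,0,0,0]' | python3 nudge.py 30 30
echo '[0,0,0,0,0,0,0,0,0,0,0,0,0,0,0,0,0,0,0,0,0,0,0,0,0,0,0,0,0,0]' | python3 nudge.py 5 30
python3 to.py 686.5 23.9 63 87.9
```

```text
clock: 3.55
eef_pos: [686.5, 23.9, 62.8]
eef_rot: [-3.14, 0.0, 1.537]
wrist_force: [-0.5, 0.8, 0.4]
finger_gap: 29.6
finger_force: 0.0
clock: 4.05
eef_pos: [687.3, 23.9, 64.6]
eef_rot: [3.14, -0.0, 1.539]
wrist_force: [-1.5, 0.2, 7.2]
finger_gap: 10.0
finger_force: 30.0
shift [-0.  -0.8  1.6] rv [ 0.002 -0.     0.004] pos [687.3  23.9  64.6] yaw 88.16 j6 0.01 t 4.0 gap 10.0 F [-1.5  0.2  7.2]
```

To row units: -10 mm is -0.1, -107 mm is -1.07.

```bash
echo '[0,0,-0.1,0,0,0,0,0,-0.25,0,0,0,0,0,-0.5,0,0,0,0,0,-0.8,0,0,0,0,0,-1.07,0,0,0]' | python3 nudge.py 
python3 to.py 548.5 -52.2 170 87.9; python3 - <<'E'
from h import *
p,d,P,s=shot("wrist","w2");w=cloud(d,P);z=w[...,2]
m=(z>60)&(z<250);m&=np.hypot(w[...,0]-s["eef_pos"][0],w[...,1]-s["eef_pos"][1])<25
print(w[m].mean(0),[np.median(w[m&(abs(z-c)<3)],0).round(1) for c in (142,146,150,178,182,186)])
E
```

```text
clock: 4.55
eef_pos: [686.8, 23.9, 173.0]
eef_rot: [3.14, -0.0, 1.539]
wrist_force: [0.3, 0.2, -2.0]
finger_gap: 10.0
finger_force: 30.0
shift [ -80.5 -135.8    2.8] rv [ 0.001 -0.     0.005] pos [686.8  23.9 173. ] yaw 88.16 j6 0.01 t 4.5 gap 10.0 F [ 0.3  0.2 -2. ]
[686.38345556  30.76039208 190.37061116] [array([685.1,  38.2, 144.4]), array([686.8,  33.9, 148.4]), array([686.7,  33. , 148.8]), array([686.1,  31.5, 178.7]), array([686.1,  27.7, 182.1]), array([686.3,  31.8, 185.2])]
```

View pics/w2.png

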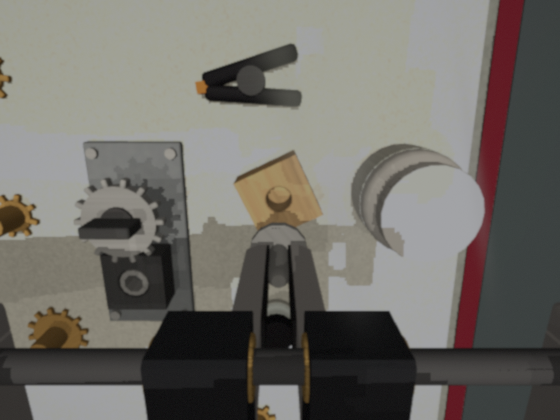

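The arbor hangs upright between the fingers with its collar at (278,245). The hole in the block is empty and the socket ring is visible at (134,283). I'll locate the ring in both wrist views.

```bash
cat > /dev/null; python3 - <<'E'
from h import *
def ring(p,P,box,zz=40):
    x0,x1,y0,y1=box;g=cv2.cvtColor(p,cv2.COLOR_RGB2GRAY)[y0:y1,x0:x1]
    m=cv2.threshold(g,0,255,cv2.THRESH_OTSU)[1]
    for c in cv2.findContours(m,cv2.RETR_EXTERNAL,cv2.CHAIN_APPROX_NONE)[0]:
        if len(c)>25: 
            e=cv2.fitEllipse(c);uv=np.array(e[0])+[x0,y0];print(uv.round(1),np.round(e[1],1),"->",ray(uv,P,zz).round(1)); 
f=np.load("pics/w1.npz");P1=pose("wrist",f["pos"],f["rot"]);ring(f["p"],P1,(299,328,189,219))
p,d,P,s=shot("wrist");ring(p,P,(117,152,266,300))
z=cloud(d,P)[...,2];w=cloud(d,P);m=(abs(z-40)<2.5)&(np.hypot(w[...,0]-548,w[...,1]+52)<45)
q=ray(np.argwhere(m)[:,::-1],P,40);print("blk",cv2.minAreaRect(q[:,:2].astype(np.float32)))
print(tri([(313,203.5),(134,283)],[P1,P]))
E
```

```text
[312.5 202.9] [20.3 21. ] -> [[548.  -49.3  40. ]]
[133.1 280.1] [23.8 27.4] -> [[548.3 -51.1  40. ]]
blk ((548.8850708007812, -50.68570327758789), (57.055545806884766, 57.46369552612305), 87.82442474365234)
(array([551.00934164, -49.51489928,  48.08545598]), np.float64(1.4994255071643363))
```

To row units: -50 mm is -0.5, -136 mm is -1.36.

```bash
echo '[-0.25,-0.27,0,0,0,0,-0.5,-0.54,0,0,0,0,-0.75,-0.81,0,0,0,0,-1,-1.08,0,0,0,0,-1.25,-1.36,0.08,0,0,-0.005]' | python3 nudge.py
cat > ring.py <<'E'
from h import *
import sys
p,d,P,s=shot("wrist",sys.argv[1] if len(sys.argv)>1 else None);w=cloud(d,P);z=w[...,2]
print("pos",s["eef_pos"].round(1),"yaw",np.degrees(s["eef_rot"][2]).round(2))
u,v=proj([548.3,-51,40],P)[0].astype(int);r=24;g=cv2.cvtColor(p,cv2.COLOR_RGB2GRAY)[v-r:v+r,u-r:u+r]
m=cv2.threshold(g,0,255,cv2.THRESH_OTSU)[1]
for c in cv2.findContours(m,cv2.RETR_EXTERNAL,cv2.CHAIN_APPROX_NONE)[0]:
    if len(c)>40: 
        e=cv2.fitEllipse(c);uv=np.array(e[0])+[u-r,v-r];print("ring",uv.round(1),np.round(e[1],1),"->",ray(uv,P,40).round(1))
m=(abs(z-40)<2.5)&(np.hypot(w[...,0]-548,w[...,1]+51)<45)
q=ray(np.argwhere(m)[:,::-1],P,40);print("blk",cv2.minAreaRect(q[:,:2].astype(np.float32)),"z",z[m].mean())
m=(z>76)&(z<84)&(np.hypot(w[...,0]-550,w[...,1]-13)<30)
if m.sum()>50: q=ray(np.argwhere(m)[:,::-1],P,81);print("bar",cv2.minAreaRect(q[:,:2].astype(np.float32)))
E
python3 ring.py w3
```

```text
clock: 5.15
eef_pos: [545.7, -97.5, 162.5]
eef_rot: [3.141, 0.0, 1.544]
wrist_force: [0.1, -0.8, -2.1]
finger_gap: 9.8
finger_force: 30.0
pos [545.7 -97.5 162.5] yaw 88.46
ring [280.5 148.8] [31.6 32.2] -> [[548.2 -51.3  40. ]]
blk ((548.60546875, -51.82780838012695), (55.3496208190918, 56.26789855957031), 88.39346313476562) z 40.50242181044025
bar ((550.84521484375, 12.78886604309082), (10.084891319274902, 39.267189025878906), 88.41606903076172)
```

View pics/w3.png

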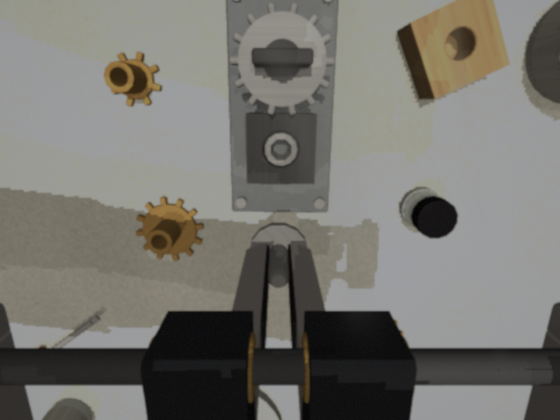

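```bash
python3 to.py 548.4 -51.9 110 88.1; echo '[0.2,-0.025,0.08,0,0,0,0.4,-0.025,0.25,0,0,0.003,0.456,-0.015,0.45,0,0,0.006,0.456,-0.015,0.52,0,0,0.006,0.456,-0.015,0.52,0,0,0.006]' | python3 nudge.py
python3 to.py 548.4 -51.9 77 88.1
```

```text
shift [48.3  5.3 50.4] rv [-0.003  0.     0.005] pos [ 541.9 -100.   160.4] yaw 88.39 j6 -0.22 t 5.2 gap 10.0 F [-1. -3. -3.]
clock: 5.7
eef_pos: [546.0, -51.1, 109.2]
eef_rot: [-3.139, -0.0, 1.538]
wrist_force: [-0.5, -0.8, -1.9]
finger_gap: 9.9
finger_force: 30.0
shift [-0.7  2.5 32.2] rv [-0.002 -0.     0.   ] pos [546.  -51.1 109.2] yaw 88.12 j6 -0.13 t 5.7 gap 9.9 F [-0.5 -0.8 -1.9]
```

```bash
echo '[0,0,0,0,0,0,0,0,0,0,0,0,0,0,0,0,0,0]' | python3 nudge.py|sed -n 2p;python3 to.py 548.4 -51.9 77 88.1; python3 ring.py w4
```

```text
eef_pos: [546.8, -51.4, 110.9]
shift [-0.4  1.5 33.9] rv [ 0.001  0.    -0.   ] pos [546.8 -51.4 110.9] yaw 88.08 j6 -0.13 t 6.0 gap 10.2 F [-0.3  0.1 -2.3]
pos [546.8 -51.4 110.9] yaw 88.08
ring [278.8 234.8] [19.3 45.1] -> [[546.3 -59.2  40. ]]
ring [281.1 222.1] [28.6 32.9] -> [[548.3 -49.7  40. ]]
blk ((548.4229125976562, -51.33087158203125), (56.54705810546875, 56.15022659301758), 87.99431610107422) z 40.491244241133096
bar ((550.6739501953125, 13.451513290405273), (9.521225929260254, 39.39900588989258), 88.02223205566406)
```

Block centre confirms (548.4,-51.6). I correct sideways and lower in small steps, watching the force.

```bash
echo '[-0.002,0.016,0.05,0,0,0,-0.002,0.016,0.12,0,0,0,-0.002,0.016,0.18,0,0,0,-0.002,0.016,0.24,0,0,0,-0.002,0.016,0.24,0,0,0]' | python3 nudge.py|sed -n '2p;4p'
echo '[0,0,0.02,0,0,0,0,0,0.04,0,0,0,0,0,0.06,0,0,0,0,0,0.08,0,0,0,0,0,0.08,0,0,0]' | python3 nudge.py|sed -n '2p;4p'
echo '[0,0,0.01,0,0,0,0,0,0.02,0,0,0,0,0,0.02,0,0,0]' | python3 nudge.py|sed -n '2p;4p'
```

```text
eef_pos: [547.9, -51.3, 85.3]
wrist_force: [0.8, -0.5, -1.5]
eef_pos: [548.4, -51.4, 78.2]
wrist_force: [3.7, -0.0, -3.3]
eef_pos: [548.6, -51.4, 76.5]
wrist_force: [3.6, -0.1, 1.5]
```

To row units: -90 mm is -0.9, -60 mm is -0.6.

```bash
echo '[0,0,0,0,0,0,0,0,0,0,0,0,0,0,0,0,0,0]' | python3 nudge.py 30 |sed -n '2p;4p;5p'
echo '[0,0,-0.25,0,0,0,0,0,-0.6,0,0,0,0,0,-0.9,0,0,0,0,0,-0.9,0,0,0,0,0,-0.9,0,0,0]' | python3 nudge.py|sed -n '2p;4p'
cat > arb2.py <<'E'
from h import *
def look(save=None):
    p,d,P,s=shot("wrist",save);w=cloud(d,P);z=w[...,2];n=np.hypot(w[...,0]-548.4,w[...,1]+51.6)
    m=(z>74)&(z<92)&(n<12);q=ray(np.argwhere(m)[:,::-1],P,np.median(z[m]));print("top",m.sum(),np.median(w[m],0).round(1),q.mean(0).round(1))
    m=(n<16)&(n>8)&(z>42)&(z<56);print("collar z",np.median(z[m]).round(1),cv2.minEnclosingCircle(w[m][:,:2].astype(np.float32)))
    print("pos",s["eef_pos"].round(1),np.degrees(s["eef_rot"][2]).round(2))
if __name__=="__main__": look()
E
python3 arb2.py
```

```text
eef_pos: [547.7, -51.3, 75.9]
wrist_force: [-0.2, 0.4, -0.9]
finger_gap: 28.7
eef_pos: [548.0, -51.3, 166.1]
wrist_force: [0.2, 0.1, -0.7]
top 202 [548.  -49.6  84.8] [548.2 -49.8  84.8]
collar z 52.5 ((548.3932495117188, -51.5751953125), 15.98807430267334)
pos [548.  -51.3 166.1] 88.11
```

Arbor set in: collar top at 52.5 (52 expected), pin top about 85–86. I close the fingertips and tap.

```bash
echo '[0.003,0.003,0.15,0,0,0,0.003,0.003,0.3,0,0,0,0.003,0.003,0.45,0,0,0,0.003,0.003,0.57,0,0,0,0.003,0.003,0.57,0,0,0]' | python3 nudge.py 0 20|sed -n '2p;4p;5p'
echo '[0,0,0.01,0,0,0,0,0,0.02,0,0,0,0,0,0.03,0,0,0,0,0,0.04,0,0,0,0,0,0.04,0,0,0]' | python3 nudge.py|sed -n '2p;4p'
echo '[0,0,0.01,0,0,0,0,0,0.02,0,0,0,0,0,0.03,0,0,0,0,0,0.04,0,0,0,0,0,0.04,0,0,0]' | python3 nudge.py|sed -n '2p;4p'
```

```text
eef_pos: [547.3, -50.9, 106.8]
wrist_force: [-0.1, -0.6, 0.4]
finger_gap: 0.3
eef_pos: [548.5, -51.0, 105.3]
wrist_force: [-0.4, 0.0, 0.2]
eef_pos: [548.8, -51.1, 101.7]
wrist_force: [0.1, 0.2, 4.3]
```

To row units: 3 mm is 0.03, 2 mm is 0.02.

```bash
echo '[0,0,0.01,0,0,0,0,0,0.02,0,0,0,0,0,0.03,0,0,0,0,0,0.03,0,0,0]' | python3 nudge.py|sed -n '2p;4p'
echo '[0,0,0.005,0,0,0,0,0,0.01,0,0,0,0,0,0.015,0,0,0,0,0,0.015,0,0,0]' | python3 nudge.py|sed -n '2p;4p'
echo '[0,0,0.005,0,0,0,0,0,0.01,0,0,0,0,0,0.01,0,0,0]' | python3 nudge.py|sed -n '2p;4p'
```

```text
eef_pos: [548.8, -51.1, 99.0]
wrist_force: [-2.4, 0.4, 7.7]
eef_pos: [549.2, -51.1, 98.7]
wrist_force: [-6.0, 0.3, 21.1]
eef_pos: [549.4, -51.2, 98.5]
wrist_force: [-8.4, 0.3, 29.9]
```

To row units: -30 mm is -0.3, -67 mm is -0.67.

```bash
echo '[0,0,-0.1,0,0,0,0,0,-0.3,0,0,0,0,0,-0.5,0,0,0,0,0,-0.67,0,0,0,0,0,-0.67,0,0,0]' | python3 nudge.py|sed -n '2p;4p'
echo '[0,0,0,0,0,0,0,0,0,0,0,0]' | python3 nudge.py 60 >/dev/null
python3 arb2.py;python3 to.py 441 -126.5 170 88
```

```text
eef_pos: [549.3, -51.2, 164.7]
wrist_force: [0.4, -0.4, -0.3]
top 175 [548.4 -50.5  79.4] [548.4 -50.5  79.4]
collar z 46.6 ((548.448486328125, -51.59333038330078), 15.947298049926758)
pos [548.  -51.  161.5] 88.11
shift [ -79.  -104.5   -8.2] rv [-0.002 -0.     0.002] pos [548.  -51.  161.6] yaw 88.11 j6 -0.13 t 11.6 gap 17.2 F [-0.6  0.6 -0. ]
```

Locked: collar top 46.6 (46 expected), pin top 79.4 (80 expected). Next I look at the near 12-tooth gear.

```bash
echo '[-0.16,-0.22,-0.02,0,0,0,-0.32,-0.44,-0.04,0,0,0,-0.48,-0.66,-0.06,0,0,0,-0.64,-0.88,-0.08,0,0,0,-0.79,-1.045,-0.08,0,0,0]' | python3 nudge.py 60|sed -n '2p'
echo '[0,0,0,0,0,0,0,0,0,0,0,0]' | python3 nudge.py >/dev/null
cat > gear.py <<'E'
from h import *
import sys
def gear(x,y,zb=0,n=12,save=None,rad=75):
    p,d,P,s=shot("wrist",save);w=cloud(d,P);z=w[...,2];m=brass(p)
    m[~(np.hypot(w[...,0]-x,w[...,1]-y)<rad)]=0
    t=(m>0)&(abs(z-zb-35.5)<3.5);k=cv2.connectedComponentsWithStats(t.astype(np.uint8));i=1+k[2][1:,4].argmax()
    c=cv2.findContours((k[1]==i).astype(np.uint8),cv2.RETR_EXTERNAL,cv2.CHAIN_APPROX_NONE)[0][0]
    zt=np.median(z[k[1]==i]);q=ray(c[:,0],P,zb+36);e,r=cv2.minEnclosingCircle(q[:,:2].astype(np.float32))
    mm=(m>0)&(abs(z-zb-6)<2.5);q=ray(np.argwhere(mm)[:,::-1],P,zb+6)[:,:2].astype(np.float32)
    q=q[np.hypot(*(q-e).T)<42];e2,r2=cv2.minEnclosingCircle(q)
    print("hub",np.round(e,1),"r",round(r,1),"ztop",zt.round(1),"rim c",np.round(e2,1),"r",round(r2,1),"pos",s["eef_pos"].round(1),np.degrees(s["eef_rot"][2]).round(1))
    c=(np.array(e)+e2)/2;R1=(27 if n==12 else 18);R2=(33 if n==12 else 23)
    rr=np.arange(R1,R2,.5);th=np.radians(np.arange(0,360,1));occ=np.zeros(len(th))
    for j,a in enumerate(th):
        uv=proj(np.c_[c[0]+rr*np.cos(a),c[1]+rr*np.sin(a),np.full(len(rr),zb+6)],P).round().astype(int)
        ok=(uv[:,0]>=0)&(uv[:,0]<560)&(uv[:,1]>=0)&(uv[:,1]<420);uv=uv[ok];occ[j]=mm[uv[:,1],uv[:,0]].mean() if len(uv) else 0
    h=(occ*np.exp(1j*n*th));print("tooth phase deg",(np.degrees(np.angle(h.sum()))/n).round(1),"coh",(abs(h.sum())/occ.sum()).round(2),"quads",[(np.degrees(np.angle(h[a:a+90].sum()))/n).round(1) for a in (0,90,180,270)])
    return c
if __name__=="__main__":
    a=sys.argv;gear(float(a[1]),float(a[2]),float(a[3]),int(a[4]),a[5] if len(a)>5 else None)
E
python3 gear.py 441 -126 0 12 w5; python3 to.py 441 -126 28
```

```text
eef_pos: [440.1, -127.0, 170.3]
hub [ 439.1 -130.2] r 12.1 ztop 36.2 rim c [ 438.1 -130.2] r 31.6 pos [ 441.5 -126.5  170.5] 88.1
tooth phase deg 4.6 coh 0.9 quads [np.float64(0.0), np.float64(4.6), np.float64(4.5), np.float64(4.7)]
shift [  0.2  -0.8 142.5] rv [-0. -0.  0.] pos [ 441.8 -126.3  170.5] yaw 88.1 j6 -0.33 t 12.3 gap 59.8 F [ 0.4  0.9 -0.1]
```

View pics/w5.png

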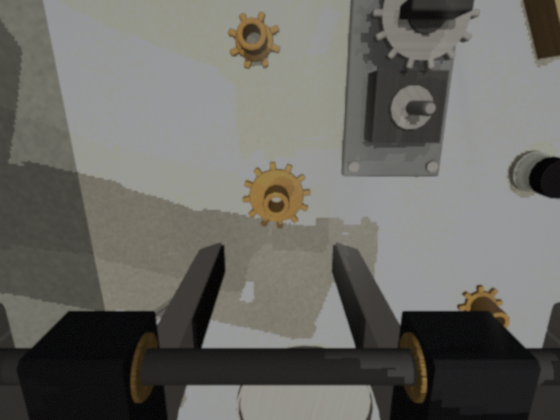

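The gear at (276,195) is upright on the bench with its hub at (439.1,-130.2). Its teeth sit at 4.6° and must end at 88.1° (mod 30). So I grasp at yaw 94.6° and place at 88.1°.

```bash
echo '[-0.038,-0.025,0.4,0,0,-0.06,-0.038,-0.025,0.8,0,0,-0.113,-0.038,-0.025,1.15,0,0,-0.113,-0.038,-0.025,1.35,0,0,-0.113,-0.038,-0.025,1.42,0,0,-0.113]' | python3 nudge.py 50|sed -n '2p;4p'
echo '[0,0,0,0,0,0,0,0,0,0,0,0]' | python3 nudge.py|sed -n '2,4p'
python3 to.py 439.1 -130.2 28 94.6
```

```text
eef_pos: [438.3, -129.3, 26.5]
wrist_force: [0.2, 0.5, -0.0]
eef_pos: [439.5, -130.2, 29.6]
eef_rot: [3.141, 0.001, 1.651]
wrist_force: [0.4, 0.2, -0.7]
shift [ 0.1 -0.4  1.6] rv [0.001 0.001 0.   ] pos [ 439.5 -130.2   29.6] yaw 94.61 j6 -0.45 t 13.0 gap 49.6 F [ 0.4  0.2 -0.7]
```

To row units: 1 mm is 0.01.

```bash
echo '[0,0,0.01,0,0,0,0,0,0.01,0,0,0,0,0,0.01,0,0,0,0,0,0.01,0,0,0,0,0,0.01,0,0,0]' | python3 nudge.py 18 35|sed -n '2,6p'
echo '[0,0,-0.2,0,0,0,0,0,-0.5,0,0,0,0,0,-0.9,0,0,0,0,0,-1.3,0,0,0,0,0,-1.3,0,0,0]' | python3 nudge.py|sed -n '2,6p'
python3 to.py 548.4 -51.5 160 88.1
```

```text
eef_pos: [439.0, -130.4, 28.1]
eef_rot: [3.141, 0.0, 1.651]
wrist_force: [-0.3, 1.0, 4.5]
finger_gap: 23.6
finger_force: 35.0
eef_pos: [440.5, -130.9, 162.2]
eef_rot: [3.135, 0.003, 1.651]
wrist_force: [0.4, 0.7, -2.2]
finger_gap: 23.3
finger_force: 35.0
shift [ 70.6 113.9   2.7] rv [0.007 0.003 0.113] pos [ 440.5 -130.9  162.2] yaw 94.59 j6 -0.45 t 14.0 gap 23.3 F [ 0.4  0.7 -2.2]
```

```bash
echo '[0.15,0.24,0,0,0,0.03,0.3,0.48,0,0,0,0.06,0.45,0.72,0,0,0,0.09,0.6,0.96,0,0,0,0.113,0.708,1.145,0,0,0,0.113]' | python3 nudge.py|sed -n '2p'
echo '[0,0,0,0,0,0,0,0,0,0,0,0,0,0,0,0,0,0]' | python3 nudge.py|sed -n '2,6p'
python3 to.py 548.4 -51.5 115 88.1
python3 - <<'E'
from h import *
p,d,P,s=shot("wrist","w6");w=cloud(d,P);z=w[...,2];print(s["eef_pos"].round(1),proj([548.4,-51.5,80],P).round(0),proj([550.7,13,54.5],P).round())
np.savez("pics/w6.npz",p=p,d=d,pos=s["eef_pos"],rot=s["eef_rot"])
E
```

```text
eef_pos: [547.8, -49.4, 156.2]
eef_pos: [546.6, -50.9, 157.1]
eef_rot: [-3.14, -0.0, 1.537]
wrist_force: [-0.2, -0.1, -2.6]
finger_gap: 23.3
finger_force: 35.0
shift [-0.5  1.9 42.1] rv [-0.001 -0.    -0.   ] pos [546.6 -50.9 157.1] yaw 88.09 j6 -0.13 t 14.8 gap 23.3 F [-0.2 -0.1 -2.6]
[546.6 -50.9 157.1] [[282. 222.]] [[282. 128.]]
```

View pics/w6.png

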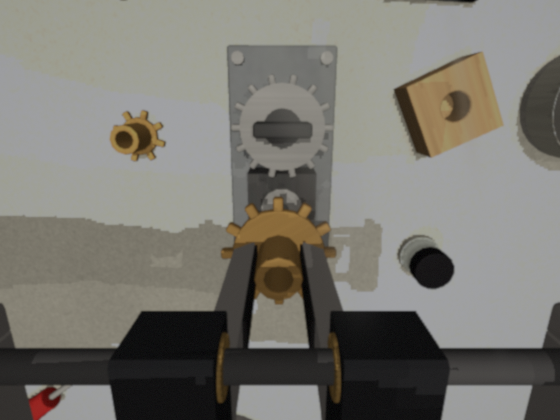

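The gear is held level with its front tooth at (278,200), pointing straight at the master gap between the teeth at (273,175) and (290,175). I check its centre relative to the TCP with rays.

```bash
python3 - <<'E'
from h import *
f=np.load("pics/w6.npz");P=pose("wrist",f["pos"],f["rot"]);z=cloud(f["d"],P)[...,2];m=brass(f["p"])>0;print(f["pos"])
m[:, :200]=0;print("rim z",np.median(z[240:247,250:258]),z[248,225],z[215,253])
zr=f["pos"][2]-28+6
mm=m&(abs(z-zr)<4);mm[265:]=0;q=ray(np.argwhere(mm)[:,::-1],P,zr);q=q[:,:2]
print("ext",q.min(0),q.max(0))
# 3 tooth tips circle: farthest points by sector
tips=[]
from scipy.optimize import least_squares
c=np.array([f["pos"][0],f["pos"][1]])
for a in range(-2,182,30):
    th=np.degrees(np.arctan2(q[:,1]-c[1],q[:,0]-c[0]));s=q[abs((th-a-0+180)%360-180)<8]
    if len(s): r=np.hypot(*(s-c).T);tips.append(s[r.argmax()]);print(a,r.max().round(1))
t=np.array(tips);print(least_squares(lambda v:np.hypot(*(t-v[:2]).T)-33,c).x)
E
```

```text
[546.55334032 -50.92216042 157.080437  ]
rim z 136.19538131549348 131.1925500480972 135.66274516954107
ext [513.70397304 -52.9137742 ] [576.35534059 -18.19850855]
-2 29.9
28 30.5
58 32.4
88 32.8
118 33.4
148 33.0
178 32.9
[545.11810847 -51.40215141]
```

The rows are not in the units I measure in: shifts go in units of 100 mm. I convert before sending: 2.6 mm is 0.026, -0.1 mm is -0.001.

```bash
echo '[-0.001,0.026,0.1,0,0,0,-0.001,0.026,0.25,0,0,0,-0.001,0.026,0.4,0,0,0,-0.001,0.026,0.43,0,0,0,-0.001,0.026,0.43,0,0,0]' | python3 nudge.py|sed -n '2p'
echo '[0,0,0,0,0,0,0,0,0,0,0,0]' | python3 nudge.py|sed -n '2,4p'
python3 to.py 549.2 -51.1 100 88.1
```

```text
eef_pos: [549.6, -50.9, 114.2]
eef_pos: [550.2, -50.8, 115.5]
eef_rot: [3.14, 0.0, 1.538]
wrist_force: [0.4, 0.1, -1.4]
shift [-0.3 -1.  15.5] rv [0.001 0.    0.   ] pos [550.2 -50.8 115.5] yaw 88.1 j6 -0.13 t 15.6 gap 23.4 F [ 0.4  0.1 -1.4]
```

To row units: 15 mm is 0.15, 12 mm is 0.12.

```bash
echo '[-0.003,-0.006,0.03,0,0,0,-0.003,-0.006,0.06,0,0,0,-0.003,-0.006,0.09,0,0,0,-0.003,-0.006,0.12,0,0,0,-0.003,-0.006,0.15,0,0,0]' | python3 nudge.py|sed -n '2p;4p'
echo '[0,0,0.02,0,0,0,0,0,0.04,0,0,0,0,0,0.06,0,0,0,0,0,0.08,0,0,0,0,0,0.1,0,0,0]' | python3 nudge.py|sed -n '2p;4p'
```

```text
eef_pos: [549.2, -51.0, 99.4]
wrist_force: [-0.3, 0.5, -1.4]
eef_pos: [549.3, -51.0, 89.6]
wrist_force: [-0.1, -1.3, -2.4]
```

To row units: 8 mm is 0.08, 10 mm is 0.1.

```bash
echo '[0,0,0.02,0,0,0,0,0,0.04,0,0,0,0,0,0.06,0,0,0,0,0,0.08,0,0,0,0,0,0.1,0,0,0]' | python3 nudge.py|sed -n '2p;4p'
echo '[0,0,0.01,0,0,0,0,0,0.02,0,0,0,0,0,0.03,0,0,0,0,0,0.04,0,0,0,0,0,0.04,0,0,0]' | python3 nudge.py|sed -n '2p;4p'
```

```text
eef_pos: [549.3, -51.0, 79.6]
wrist_force: [0.2, -0.3, -2.3]
eef_pos: [549.2, -51.0, 75.6]
wrist_force: [-0.9, 0.1, -1.1]
```

To row units: 1.5 mm is 0.015, 1 mm is 0.01.

```bash
echo '[0,0,0.01,0,0,0,0,0,0.015,0,0,0,0,0,0.015,0,0,0]' | python3 nudge.py|sed -n '2p;4p'
echo '[0,0,0,0,0,0,0,0,0,0,0,0,0,0,0,0,0,0]' | python3 nudge.py 50|sed -n '2p;4p;5p'
echo '[0,0,-0.2,0,0,0,0,0,-0.5,0,0,0,0,0,-0.85,0,0,0,0,0,-0.85,0,0,0,0,0,-0.85,0,0,0]' | python3 nudge.py|sed -n '2p'
python3 gear.py 548.8 -51.3 46 12 w7; python3 to.py 551 13.4 150 -2
```

```text
eef_pos: [549.2, -51.0, 74.2]
wrist_force: [-0.1, 0.1, -2.0]
eef_pos: [549.4, -51.0, 74.4]
wrist_force: [-0.1, -0.9, 1.1]
finger_gap: 43.7
eef_pos: [549.4, -51.0, 159.6]
hub [549.  -50.9] r 12.3 ztop 82.1 rim c [548.4 -50.8] r 32.4 pos [549.4 -51.  159.6] 88.1
tooth phase deg -1.8 coh 0.83 quads [np.float64(-1.7), np.float64(-1.8), np.float64(-1.8), np.float64(-1.7)]
shift [64.4 -0.1  8.6] rv [-1.000e-03  0.000e+00  1.573e+00] pos [549.  -50.9 158.6] yaw 88.11 j6 -0.13 t 18.7 gap 49.9 F [-0.1  0.3 -0.3]
```

View pics/w7.png

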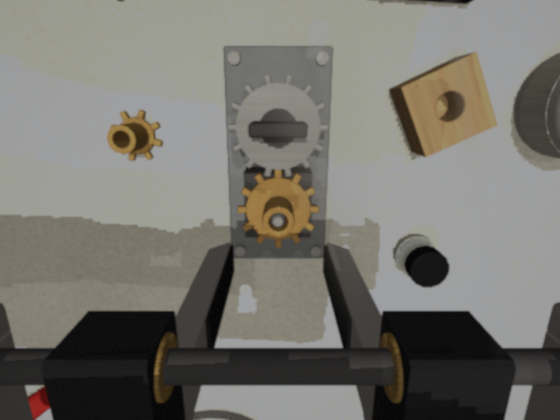

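Hub top 82.1 (82 expected): the gear is seated in mesh at (277,207). Now I move to the bar with the fingers across it.

To row units: 16 mm is 0.16, 64.6 mm is 0.646.

```bash
echo '[0.16,0,0,0,0,0.14,0.32,0,0,0,0,0.28,0.48,0,0,0,0,0.42,0.646,0.002,0,0,0,0.56,0.646,0.002,0,0,0,0.7]' | python3 nudge.py 30|sed -n '2p'
echo '[0,0,0,0,0,0.14,0,0,0,0,0,0.28,0,0,0,0,0,0.42,0,0,0,0,0,0.56,0,0,0,0,0,0.7]' | python3 nudge.py|sed -n '2p'
echo '[0,0,0,0,0,0.14,0,0,0,0,0,0.173,0,0,0,0,0,0.173,0,0,0,0,0,0.173]' | python3 nudge.py|sed -n '2p'
python3 to.py 551.3 13.7 77 -1.9; python3 ring.py
```

```text
eef_pos: [551.0, 15.1, 157.7]
eef_pos: [551.1, 13.6, 157.7]
eef_pos: [551.3, 13.6, 158.3]
shift [ 0.2 -0.1 81.3] rv [-0.     0.002 -0.001] pos [551.3  13.6 158.3] yaw -1.93 j6 1.56 t 20.1 gap 30.0 F [ 0.5 -1.2  0.5]
pos [551.3  13.6 158.3] yaw -1.93
ring [352.9 203.8] [43.  54.9] -> [[550.6 -49.6  40. ]]
blk ((548.2896118164062, -51.786685943603516), (56.46302032470703, 56.505462646484375), 88.0062026977539) z 40.47044036153519
bar ((551.7943725585938, 12.90664291381836), (9.5543794631958, 40.33085250854492), 87.67805480957031)
```

```bash
echo '[0,0,0.25,0,0,0,0,0,0.5,0,0,0,0,0,0.7,0,0,0,0,0,0.8,0,0,0,0,0,0.81,0,0,0]' | python3 nudge.py 30|sed -n '2p;4p'
echo '[0,0,0,0,0,0,0,0,0,0,0,0,0,0,0,0,0,0,0,0,0,0,0,0]' | python3 nudge.py 5 20|sed -n '2p;4,6p'
echo '[0,0,0,0,0,-0.1,0,0,0,0,0,-0.22,0,0,0,0,0,-0.35,0,0,0,0,0,-0.48,0,0,0,0,0,-0.6]' | python3 nudge.py|sed -n '2,6p'
```

```text
eef_pos: [551.1, 13.6, 77.2]
wrist_force: [-0.0, -0.8, -0.1]
eef_pos: [552.1, 14.3, 79.2]
wrist_force: [-0.2, 6.5, 2.5]
finger_gap: 9.7
finger_force: 20.0
eef_pos: [551.9, 14.7, 79.2]
eef_rot: [-3.141, -0.002, 0.57]
wrist_force: [-1.8, 10.9, 2.8]
finger_gap: 9.9
finger_force: 20.0
```

```bash
echo '[0.004,-0.006,0,0,0,-0.12,0.004,-0.006,0,0,0,-0.25,0.004,-0.006,0,0,0,-0.38,0.004,-0.006,0,0,0,-0.5,0.004,-0.006,0,0,0,-0.63]' | python3 nudge.py|sed -n '2,6p'
echo '[0,0,0,0,0,0,0,0,0,0,0,0,0,0,0,0,0,0]' | python3 nudge.py|sed -n '2,6p'
python3 - <<'E'
from h import *
p,d,P,s=shot("wrist","w8")
E
```

```text
eef_pos: [551.6, 15.1, 79.2]
eef_rot: [-3.142, -0.001, 1.2]
wrist_force: [-3.7, 5.6, 5.5]
finger_gap: 9.8
finger_force: 20.0
eef_pos: [551.6, 15.1, 79.2]
eef_rot: [-3.142, -0.001, 1.195]
wrist_force: [-4.1, 6.2, 4.9]
finger_gap: 9.6
finger_force: 20.0
```

View pics/w8.png

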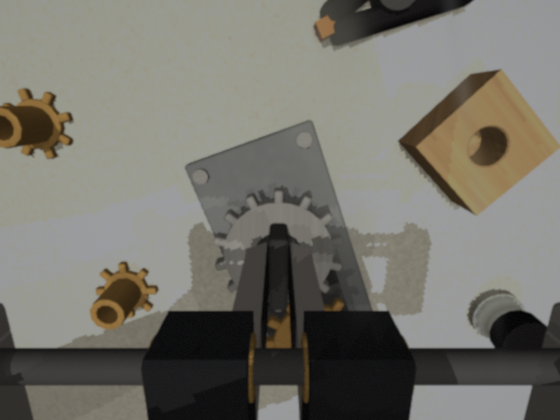

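The bar lies along the tool at (278,270) and the plate appears turned about 70°, so the master has turned about 70°. I turn it back, release, and go back over the gear.

To row units: -20 mm is -0.2, -80 mm is -0.8.

```bash
echo '[0,0,0,0,0,0.13,0,0,0,0,0,0.26,0,0,0,0,0,0.4,0,0,0,0,0,0.53,0,0,0,0,0,0.65]' | python3 nudge.py|sed -n '3p'
echo '[0,0,0,0,0,0.13,0,0,0,0,0,0.26,0,0,0,0,0,0.4,0,0,0,0,0,0.53,0,0,0,0,0,0.58]' | python3 nudge.py|sed -n '3p'
echo '[0,0,0,0,0,0,0,0,0,0,0,0,0,0,0,0,0,0]' | python3 nudge.py 30|sed -n '2,5p'
echo '[0,0,-0.2,0,0,0,0,0,-0.5,0,0,0,0,0,-0.8,0,0,0,0,0,-0.8,0,0,-0.1,0,0,-0.8,0,0,-0.2]' | python3 nudge.py|sed -n '2p'
python3 to.py 549.2 -51 160 88.1
```

```text
eef_rot: [3.142, -0.002, 0.54]
eef_rot: [-3.141, -0.002, -0.04]
eef_pos: [551.6, 14.3, 78.4]
eef_rot: [3.142, -0.0, -0.034]
wrist_force: [-0.2, -0.5, 0.6]
finger_gap: 28.8
eef_pos: [551.9, 14.3, 159.3]
shift [-13.7  63.9  -0.7] rv [ 1.000e-03 -1.000e-03 -1.368e+00] pos [551.9  14.3 159.3] yaw 9.73 j6 1.36 t 24.2 gap 30.3 F [-0.7 -0.7 -0.3]
```

To row units: 63.9 mm is 0.639, 45 mm is 0.45.

```bash
echo '[-0.03,0.15,0,0,0,-0.14,-0.06,0.3,0,0,0,-0.28,-0.1,0.45,0,0,0,-0.42,-0.137,0.639,0,0,0,-0.56,-0.137,0.639,0,0,0,-0.7]' | python3 nudge.py 50|sed -n '2p'
echo '[0,0,0,0,0,-0.14,0,0,0,0,0,-0.28,0,0,0,0,0,-0.42,0,0,0,0,0,-0.56,0,0,0,0,0,-0.668]' | python3 nudge.py|sed -n '2p'
echo '[0,0,0,0,0,0,0,0,0,0,0,0]' | python3 nudge.py|sed -n '2p'
python3 gear.py 548.8 -51.3 46 12;python3 ring.py |tail -1; python3 to.py 549.2 -51 74 88.1
```

```text
eef_pos: [548.5, -52.8, 158.3]
eef_pos: [548.5, -51.0, 158.3]
eef_pos: [548.5, -51.0, 158.2]
hub [547.3 -51.9] r 12.3 ztop 82.3 rim c [547.3 -52.4] r 32.7 pos [548.5 -51.  158.2] 87.7
tooth phase deg -9.2 coh 0.82 quads [np.float64(-8.3), np.float64(-8.9), np.float64(-9.5), np.float64(-9.8)]
bar ((550.7211303710938, 13.128402709960938), (9.81414794921875, 39.51872253417969), 87.61347198486328)
shift [ 0.   0.6 84.3] rv [ 0.    -0.    -0.007] pos [548.6 -51.  158.3] yaw 87.69 j6 -0.12 t 25.5 gap 50.0 F [ 0.3 -0.2  0.3]
```

```bash
echo '[-0.004,0,0.25,0,0,0,-0.004,0,0.5,0,0,0,-0.004,0,0.7,0,0,0,-0.004,0,0.82,0,0,0,-0.004,0,0.84,0,0,0]' | python3 nudge.py 50|sed -n '2p;4p'
echo '[0,0,0,0,0,0,0,0,0,0,0,0,0,0,0,0,0,0,0,0,0,0,0,0]' | python3 nudge.py 18 35|sed -n '2p;4,6p'
echo '[0,0,-0.1,0,0,0,0,0,-0.3,0,0,0,0,0,-0.6,0,0,0,0,0,-1,0,0,0,0,0,-1.15,0,0,0]' | python3 nudge.py|sed -n '2p;4,6p'
python3 to.py 448 429 185 88
```

```text
eef_pos: [548.1, -51.3, 73.1]
wrist_force: [0.5, -0.1, 0.1]
eef_pos: [548.8, -51.5, 75.0]
wrist_force: [-1.0, 0.1, 3.8]
finger_gap: 23.5
finger_force: 35.0
eef_pos: [549.5, -51.5, 193.7]
wrist_force: [0.2, 0.2, -1.4]
finger_gap: 23.5
finger_force: 35.0
shift [ 476.3 -119.7    7.8] rv [ 0.005  0.001 -0.003] pos [549.5 -51.5 193.7] yaw 87.82 j6 -0.12 t 26.9 gap 23.5 F [ 0.2  0.2 -1.4]
```

To row units: -10 mm is -0.1, 200 mm is 2.

```bash
echo '[0.4,-0.1,0,0,0,0,0.8,-0.2,0,0,0,0,1.2,-0.3,0,0,0,0,1.6,-0.4,0,0,0,0,2,-0.5,0,0,0,0]' | python3 nudge.py|sed -n '2p'
echo '[0.4,-0.1,0,0,0,0,0.8,-0.2,0,0,0,0,1.2,-0.3,0,0,0,0,1.6,-0.4,0,0,0,0,2,-0.5,0,0,0,0]' | python3 nudge.py|sed -n '2p'
echo '[0.3,-0.08,0,0,0,0,0.6,-0.15,0,0,0,0,0.76,-0.2,0,0,0,0,0.76,-0.2,0,0,0,0,0.76,-0.2,0,0,0,0]' | python3 nudge.py|sed -n '2p;4,5p'
python3 - <<'E'
from h import *
def rect(p,d,P):
    w=cloud(d,P);h=cv2.cvtColor(p,cv2.COLOR_RGB2HSV);m=cv2.inRange(h,(0,90,30),(24,255,255))>0
    m&=(np.hypot(w[...,0]-448,w[...,1]-384)<125)&(w[...,2]<20)&(w[...,2]>9);q=w[m]
    print(cv2.minAreaRect(q[:,:2].astype(np.float32)),len(q),np.median(q,0))
for n in("scene","side"):
    f=np.load(f"pics/{n}0.npz");rect(f["p"],f["d"],pose(n))
p,d,P,s=shot("wrist","w9");rect(p,d,P)
w=cloud(d,P);m=(abs(w[...,2]-4)<2)&(np.hypot(w[...,0]-448,w[...,1]-384)<110);print("floor",w[m].min(0),w[m].max(0),np.median(w[m],0))
E
python3 to.py 448 429 34 88
```

```text
eef_pos: [505.5, 151.9, 190.0]
eef_pos: [463.1, 353.7, 190.0]
eef_pos: [446.9, 428.1, 189.3]
wrist_force: [0.0, -0.7, -2.2]
finger_gap: 23.5
((446.7915344238281, 383.3476867675781), (188.5030517578125, 125.33515167236328), 84.42646026611328) 494 [480.68656864 383.01877013  13.82976461]
((446.4477844238281, 383.72918701171875), (189.30023193359375, 121.10411834716797), 84.23472595214844) 777 [438.99434633 388.24462897  15.23846465]
((445.73614501953125, 383.5003967285156), (188.8877410888672, 118.54197692871094), 83.89680480957031) 1772 [430.77493577 423.44244753  16.0365813 ]
floor [338.19778044 274.39878074   2.00012113] [557.80156679 493.89236441   5.9975656 ] [453.0223266  424.74659062   4.00709237]
shift [  1.3   0.9 155.4] rv [-0.     0.    -0.004] pos [447.1 427.8 189.4] yaw 87.78 j6 0.74 t 28.4 gap 23.7 F [-0.5 -1.2 -2.3]
```

View pics/w9.png

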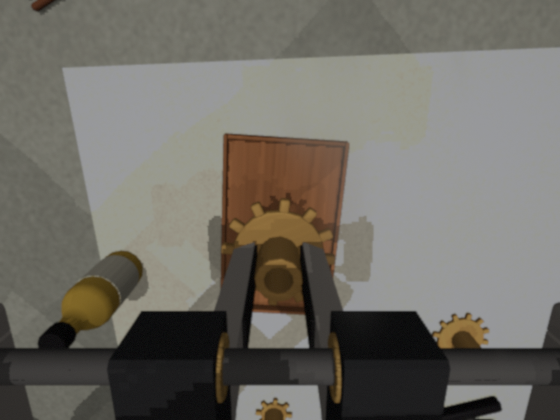

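The gear hangs over the tray, whose outline runs from (225,135) to (348,145). The tray centre is (446.3,383.5), its long axis is at 84.2° and the floor reads 4.0. The glue bottle at (100,290) may be close to the gripper body, so I check that first.

```bash
python3 - <<'E'
from h import *
p,d,P,s=shot("wrist");print("glue base",ray((128,262),P,0),"cap",ray((57,335),P,130))
for n in("scene","side"):
    f=np.load(f"pics/{n}0.npz");w=cloud(f["d"],pose(n));m=(w[...,2]>25)&(w[...,2]<140)&(np.hypot(w[...,0]-320,w[...,1]-340)<90)&(w[...,1]>270);print(n,np.percentile(w[m],[2,50,98],0).round(0) if m.any() else 0)
E
```

```text
glue base [[278.26926705 348.412752     0.        ]] cap [[279.84928237 351.90594234 130.        ]]
scene [[268. 324.  28.]
 [287. 344.  79.]
 [298. 365. 131.]]
side [[253. 328.  34.]
 [268. 351.  88.]
 [291. 365. 131.]]
```

To row units: 3.8 mm is 0.038, 0.6 mm is 0.006.

```bash
echo '[0.006,0.038,0.4,0,0,0,0.006,0.038,0.8,0,0,0,0.006,0.038,1.2,0,0,0,0.006,0.038,1.45,0,0,0,0.006,0.038,1.5,0,0,0]' | python3 nudge.py|sed -n '2p;4p'
echo '[0,0,0.02,0,0,0,0,0,0.04,0,0,0,0,0,0.055,0,0,0,0,0,0.055,0,0,0]' | python3 nudge.py|sed -n '2p;4p'
echo '[0,0,0,0,0,0,0,0,0,0,0,0,0,0,0,0,0,0]' | python3 nudge.py 45|sed -n '2p;4,5p'
echo '[0,0,-0.25,0,0,0,0,0,-0.65,0,0,0,0,0,-1.1,0,0,0,0,0,-1.5,0,0,0,0,0,-1.5,0,0,0]' | python3 nudge.py|sed -n '2p'
python3 gear.py 450.9 428.3 4 12; python3 to.py 651 239 170 88
```

```text
eef_pos: [449.9, 427.3, 36.4]
wrist_force: [0.2, -1.0, -1.1]
eef_pos: [450.9, 429.5, 34.7]
wrist_force: [-0.7, 0.9, -1.8]
eef_pos: [450.7, 429.4, 34.1]
wrist_force: [-0.7, -0.3, -0.1]
finger_gap: 43.7
eef_pos: [452.0, 430.6, 190.2]
hub [450.3 428.5] r 12.0 ztop 40.3 rim c [450.6 429.4] r 34.3 pos [452.  430.6 190.2] 87.8
tooth phase deg -8.8 coh 0.72 quads [np.float64(-9.8), np.float64(-7.4), np.float64(-7.8), np.float64(-10.2)]
shift [-183.3  206.8   16.9] rv [ 0.004 -0.004 -0.003] pos [451.3 429.9 186.7] yaw 87.83 j6 0.74 t 30.2 gap 44.6 F [-0.4  0.1 -1.5]
```

First gear is flat in the tray (hub top 40.3). On to the second 12-tooth gear.

To row units: 4 mm is 0.04, 170 mm is 1.7.

```bash
echo '[-0.3,0.34,0,0,0,0,-0.6,0.68,0,0,0,0,-0.9,1.02,0,0,0,0,-1.2,1.36,0.04,0,0,0,-1.5,1.7,0.08,0,0,0]' | python3 nudge.py 60|sed -n '2p'
echo '[-0.2,0.2,0.04,0,0,0,-0.33,0.37,0.08,0,0,0,-0.33,0.37,0.08,0,0,0,-0.33,0.37,0.08,0,0,0]' | python3 nudge.py|sed -n '2p'
python3 gear.py 649 242 0 12; python3 to.py 649 242 28
```

```text
eef_pos: [615.5, 271.4, 174.2]
eef_pos: [650.0, 238.6, 166.4]
hub [650.7 240.4] r 12.0 ztop 36.2 rim c [650.4 240.8] r 31.6 pos [650.  238.6 166.4] 87.8
tooth phase deg -12.1 coh 0.9 quads [np.float64(-11.6), np.float64(-12.0), np.float64(-12.2), np.float64(-12.2)]
shift [  2.9  -0.7 139. ] rv [-0.001  0.    -0.   ] pos [649.8 239.1 167. ] yaw 87.85 j6 0.34 t 31.2 gap 60.3 F [-0.1  0.6  0.5]
```

To row units: 1.3 mm is 0.013, 1.2 mm is 0.012.

```bash
echo '[0.013,0.012,0.4,0,0,0.09,0.013,0.012,0.8,0,0,0.174,0.013,0.012,1.15,0,0,0.174,0.013,0.012,1.34,0,0,0.174,0.013,0.012,1.385,0,0,0.174]' | python3 nudge.py 50|sed -n '2p;4p'
echo '[0,0,0,0,0,0,0,0,0,0,0,0]' | python3 nudge.py|sed -n '2,4p'
echo '[0,0,0,0,0,0,0,0,0,0,0,0,0,0,0,0,0,0,0,0,0,0,0,0]' | python3 nudge.py 18 35|sed -n '2,6p'
echo '[0,0,-0.2,0,0,0,0,0,-0.5,0,0,0,0,0,-0.9,0,0,0,0,0,-1.3,0,0,0,0,0,-1.3,0,0,0]' | python3 nudge.py|sed -n '2,6p'
python3 to.py 549.2 -51.1 158 88.1
```

```text
eef_pos: [649.8, 240.5, 26.6]
wrist_force: [0.3, -0.4, 0.1]
eef_pos: [652.2, 240.5, 31.0]
eef_rot: [3.14, -0.001, 1.359]
wrist_force: [0.9, -0.1, -0.2]
eef_pos: [651.7, 239.8, 29.7]
eef_rot: [3.141, -0.0, 1.359]
wrist_force: [-0.4, -0.8, 2.4]
finger_gap: 23.7
finger_force: 35.0
eef_pos: [653.6, 240.4, 165.8]
eef_rot: [3.133, -0.005, 1.359]
wrist_force: [0.3, -0.2, -0.8]
finger_gap: 23.3
finger_force: 35.0
shift [-306.9  -40.8    6.1] rv [ 0.009 -0.004 -0.179] pos [653.6 240.4 165.8] yaw 77.85 j6 0.51 t 32.8 gap 23.3 F [ 0.3 -0.2 -0.8]
```

```bash
echo '[-0.35,-0.05,0,0,0,0,-0.7,-0.09,0,0,0,0,-1.1,-0.14,0,0,0,0,-1.5,-0.2,0.02,0,0,0,-1.9,-0.25,0.04,0,0,0]' | python3 nudge.py|sed -n '2p'
echo '[-0.3,-0.04,0,0,0,-0.06,-0.6,-0.08,0,0,0,-0.12,-0.9,-0.12,0,0,0,-0.179,-1.16,-0.16,0,0,0,-0.179,-1.16,-0.16,0,0,0,-0.179]' | python3 nudge.py|sed -n '2p'
echo '[0,0,0,0,0,0,0,0,0,0,0,0,0,0,0,0,0,0]' | python3 nudge.py|sed -n '2,5p'
python3 to.py 549.2 -51.1 117 88.1
python3 - <<'E'
from h import *
p,d,P,s=shot("wrist","w10");w=cloud(d,P);z=w[...,2];m=brass(p)>0;c=s["eef_pos"][:2]
m[:,:200]=0;m[265:]=0;zr=s["eef_pos"][2]-29.5+6;mm=m&(abs(z-zr)<5);q=ray(np.argwhere(mm)[:,::-1],P,zr)[:,:2]
th=np.arctan2(q[:,1]-c[1],q[:,0]-c[0]);r=np.hypot(*(q-c).T)
k=(r>27)&(th>0.1)&(th<3.0);print("phase",np.degrees(np.angle(np.exp(12j*th[k]).sum()))/12)
for a in range(-2,182,30):
    s_=r[abs((np.degrees(th)-a+180)%360-180)<8];print(a,s_.max().round(1) if len(s_) else None)
E
python3 ring.py|tail -1
```

```text
eef_pos: [586.1, 57.9, 154.3]
eef_pos: [546.1, -53.0, 154.5]
eef_pos: [547.4, -49.9, 155.0]
eef_rot: [-3.141, -0.0, 1.539]
wrist_force: [-0.2, 0.3, -1.6]
finger_gap: 23.4
shift [-1.1  1.9 38. ] rv [-0.    -0.     0.001] pos [547.4 -49.9 155. ] yaw 88.17 j6 -0.13 t 34.1 gap 23.4 F [-0.2  0.3 -1.6]
phase -0.24936303284815095
-2 28.9
28 31.3
58 32.8
88 33.5
118 33.9
148 33.2
178 33.0
bar ((550.8722534179688, 13.081331253051758), (9.712454795837402, 39.06069564819336), 88.11494445800781)
```

To row units: 1.9 mm is 0.019, -1.4 mm is -0.014.

```bash
echo '[-0.014,0.019,0.1,0,0,0,-0.014,0.019,0.25,0,0,0,-0.014,0.019,0.38,0,0,0,-0.014,0.019,0.38,0,0,0,-0.014,0.019,0.38,0,0,0]' | python3 nudge.py|sed -n '2p;4p'
python3 to.py 549.2 -51.4 102 88.1
```

```text
eef_pos: [549.1, -52.2, 117.1]
wrist_force: [0.1, 0.2, -0.8]
shift [ 0.8  0.1 15.1] rv [-0. -0.  0.] pos [549.1 -52.2 117.1] yaw 88.11 j6 -0.13 t 34.7 gap 23.5 F [ 0.1  0.2 -0.8]
```

To row units: 15 mm is 0.15, 12 mm is 0.12.

```bash
echo '[0.006,0.001,0.03,0,0,0,0.006,0.001,0.06,0,0,0,0.006,0.001,0.09,0,0,0,0.006,0.001,0.12,0,0,0,0.006,0.001,0.15,0,0,0]' | python3 nudge.py|sed -n '2p;4p'
echo '[0,0,0.02,0,0,0,0,0,0.04,0,0,0,0,0,0.06,0,0,0,0,0,0.08,0,0,0,0,0,0.1,0,0,0]' | python3 nudge.py|sed -n '2p;4p'
```

```text
eef_pos: [549.2, -51.6, 102.0]
wrist_force: [0.4, -0.6, -2.5]
eef_pos: [549.2, -51.6, 92.1]
wrist_force: [-0.6, -0.7, -2.0]
```

```bash
echo '[0,0,0.02,0,0,0,0,0,0.04,0,0,0,0,0,0.06,0,0,0,0,0,0.08,0,0,0,0,0,0.1,0,0,0]' | python3 nudge.py|sed -n '2p;4p'
echo '[0,0,0.01,0,0,0,0,0,0.02,0,0,0,0,0,0.03,0,0,0,0,0,0.04,0,0,0,0,0,0.05,0,0,0]' | python3 nudge.py|sed -n '2p;4p'
```

```text
eef_pos: [549.2, -51.6, 82.1]
wrist_force: [0.3, 0.6, -1.6]
eef_pos: [549.2, -51.6, 77.2]
wrist_force: [-0.8, 0.3, -2.0]
```

```bash
echo '[0,0,0.01,0,0,0,0,0,0.018,0,0,0,0,0,0.018,0,0,0]' | python3 nudge.py|sed -n '2p;4p'
echo '[0,0,0,0,0,0,0,0,0,0,0,0,0,0,0,0,0,0]' | python3 nudge.py 50|sed -n '2p;4p;5p'
echo '[0,0,-0.2,0,0,0,0,0,-0.5,0,0,0,0,0,-0.84,0,0,0,0,0,-0.84,0,0,0,0,0,-0.84,0,0,0]' | python3 nudge.py|sed -n '2p'
python3 gear.py 548.8 -51.3 46 12; python3 to.py 551.5 14.3 158 -2
```

```text
eef_pos: [549.2, -51.6, 75.6]
wrist_force: [-0.4, 0.2, 0.3]
eef_pos: [549.3, -51.6, 75.5]
wrist_force: [0.7, -0.4, 0.3]
finger_gap: 43.8
eef_pos: [549.3, -51.6, 159.7]
hub [548.6 -50.8] r 12.2 ztop 82.2 rim c [548.6 -50.7] r 32.6 pos [549.3 -51.6 159.7] 88.1
tooth phase deg -1.4 coh 0.82 quads [np.float64(-1.5), np.float64(-1.2), np.float64(-1.2), np.float64(-1.7)]
shift [65.9  0.4  0.8] rv [-1.000e-03  0.000e+00  1.573e+00] pos [548.9 -51.5 158.8] yaw 88.11 j6 -0.13 t 37.9 gap 50.1 F [ 0.3  0.6 -0. ]
```

Second gear is seated (82.2) and in mesh. I turn the master the same way.

To row units: 66 mm is 0.66, 48 mm is 0.48.

```bash
echo '[0.16,0,0,0,0,0.14,0.32,0,0,0,0,0.28,0.48,0,0,0,0,0.42,0.66,0.004,0,0,0,0.56,0.66,0.004,0,0,0,0.7]' | python3 nudge.py 30|sed -n '2p'
echo '[0,0,0,0,0,0.14,0,0,0,0,0,0.28,0,0,0,0,0,0.42,0,0,0,0,0,0.56,0,0,0,0,0,0.7]' | python3 nudge.py|sed -n '2p'
echo '[0,0,0,0,0,0.14,0,0,0,0,0,0.173,0,0,0,0,0,0.173,0,0,0,0,0,0.173]' | python3 nudge.py|sed -n '2p'
python3 to.py 551.5 14.4 77 -1.9; python3 ring.py|tail -1
```

```text
eef_pos: [551.3, 16.0, 158.0]
eef_pos: [551.3, 14.4, 158.0]
eef_pos: [551.5, 14.4, 158.6]
shift [ 0.1 -0.  81.6] rv [-0.     0.001 -0.001] pos [551.5  14.4 158.6] yaw -1.93 j6 1.56 t 39.2 gap 29.9 F [-0.4  0.8  0.2]
bar ((551.5858764648438, 13.099308967590332), (9.567176818847656, 39.62356948852539), 87.998046875)
```

To row units: 81 mm is 0.81, 80 mm is 0.8.

```bash
echo '[0,0,0.25,0,0,0,0,0,0.5,0,0,0,0,0,0.7,0,0,0,0,0,0.8,0,0,0,0,0,0.81,0,0,0]' | python3 nudge.py 30|sed -n '2p;4p'
echo '[0,0,0,0,0,0,0,0,0,0,0,0,0,0,0,0,0,0,0,0,0,0,0,0]' | python3 nudge.py 5 20|sed -n '2p;4,6p'
echo '[0,0,0,0,0,-0.1,0,0,0,0,0,-0.22,0,0,0,0,0,-0.35,0,0,0,0,0,-0.48,0,0,0,0,0,-0.6]' | python3 nudge.py|sed -n '2,6p'
echo '[0,0,0,0,0,-0.12,0,0,0,0,0,-0.25,0,0,0,0,0,-0.38,0,0,0,0,0,-0.5,0,0,0,0,0,-0.63]' | python3 nudge.py|sed -n '2,6p'
echo '[0,0,0,0,0,0,0,0,0,0,0,0,0,0,0,0,0,0]' | python3 nudge.py|sed -n '2,6p'
```

```text
eef_pos: [551.3, 14.3, 77.4]
wrist_force: [0.2, -0.9, 0.1]
eef_pos: [552.2, 14.4, 79.3]
wrist_force: [-1.1, 0.8, 5.0]
finger_gap: 10.0
finger_force: 20.0
eef_pos: [552.1, 14.8, 79.3]
eef_rot: [-3.142, -0.001, 0.57]
wrist_force: [-3.2, 4.6, 7.2]
finger_gap: 9.9
finger_force: 20.0
eef_pos: [551.7, 15.2, 79.3]
eef_rot: [-3.141, -0.001, 1.2]
wrist_force: [-5.6, 6.4, 9.4]
finger_gap: 9.8
finger_force: 20.0
eef_pos: [551.7, 15.2, 79.3]
eef_rot: [-3.141, -0.001, 1.195]
wrist_force: [-5.1, 6.5, 8.4]
finger_gap: 9.8
finger_force: 20.0
```

To row units: -80 mm is -0.8, 64 mm is 0.64.

```bash
echo '[0,0,0,0,0,0.13,0,0,0,0,0,0.26,0,0,0,0,0,0.4,0,0,0,0,0,0.53,0,0,0,0,0,0.65]' | python3 nudge.py|sed -n '3p'
echo '[0,0,0,0,0,0.13,0,0,0,0,0,0.26,0,0,0,0,0,0.4,0,0,0,0,0,0.53,0,0,0,0,0,0.58]' | python3 nudge.py|sed -n '3p'
echo '[0,0,0,0,0,0,0,0,0,0,0,0,0,0,0,0,0,0]' | python3 nudge.py 30|sed -n '2,5p'
echo '[0,0,-0.2,0,0,0,0,0,-0.5,0,0,0,0,0,-0.8,0,0,0,0,0,-0.8,0,0,-0.1,0,0,-0.8,0,0,-0.2]' | python3 nudge.py|sed -n '2p'
echo '[-0.03,0.15,0,0,0,-0.14,-0.06,0.3,0,0,0,-0.28,-0.1,0.45,0,0,0,-0.42,-0.137,0.64,0,0,0,-0.56,-0.137,0.64,0,0,0,-0.7]' | python3 nudge.py 50|sed -n '2p'
echo '[0,0,0,0,0,-0.14,0,0,0,0,0,-0.28,0,0,0,0,0,-0.42,0,0,0,0,0,-0.56,0,0,0,0,0,-0.668]' | python3 nudge.py|sed -n '2p'
echo '[0,0,0,0,0,0,0,0,0,0,0,0]' | python3 nudge.py|sed -n '2p'
python3 gear.py 548.8 -51.3 46 12;python3 ring.py |tail -1; python3 to.py 548.6 -51.3 74 88.1
```

```text
eef_rot: [3.142, -0.001, 0.54]
eef_rot: [3.142, -0.001, -0.04]
eef_pos: [551.7, 14.3, 78.4]
eef_rot: [-3.142, 0.0, -0.034]
wrist_force: [-0.5, 0.5, 0.0]
finger_gap: 28.6
eef_pos: [552.0, 14.3, 159.3]
eef_pos: [548.6, -52.8, 158.3]
eef_pos: [548.7, -51.0, 158.3]
eef_pos: [548.7, -51.1, 158.4]
hub [547.3 -52.1] r 12.3 ztop 82.2 rim c [547.3 -52.2] r 32.6 pos [548.7 -51.1 158.4] 87.7
tooth phase deg -9.3 coh 0.82 quads [np.float64(-8.5), np.float64(-9.0), np.float64(-9.2), np.float64(-9.9)]
bar ((550.8860473632812, 13.119770050048828), (9.820356369018555, 39.527652740478516), 87.61444854736328)
shift [-0.3 -0.1 84.4] rv [-0.    -0.    -0.007] pos [548.8 -51.  158.4] yaw 87.69 j6 -0.12 t 44.6 gap 50.1 F [-0.6 -0.6  0.6]
```

Same behaviour as the first. I grip it and carry it to tray slot B at (441.8,338.7).

```bash
echo '[-0.004,-0.002,0.25,0,0,0,-0.004,-0.002,0.5,0,0,0,-0.004,-0.002,0.7,0,0,0,-0.004,-0.002,0.82,0,0,0,-0.004,-0.002,0.84,0,0,0]' | python3 nudge.py 50|sed -n '2p;4p'
echo '[0,0,0,0,0,0,0,0,0,0,0,0,0,0,0,0,0,0,0,0,0,0,0,0]' | python3 nudge.py 18 35|sed -n '2p;4,6p'
echo '[0,0,-0.1,0,0,0,0,0,-0.3,0,0,0,0,0,-0.6,0,0,0,0,0,-1,0,0,0,0,0,-1.15,0,0,0]' | python3 nudge.py|sed -n '2p;4,6p'
echo '[0,0,0,0,0,0,0,0,0,0,0,0]' | python3 nudge.py|sed -n '2p'
python3 arb2.py|head -2
python3 to.py 441.8 338.7 185 87.8
```

```text
eef_pos: [548.0, -51.3, 73.3]
wrist_force: [-0.4, -0.4, 0.2]
eef_pos: [548.8, -51.5, 75.2]
wrist_force: [-1.2, -0.3, 3.8]
finger_gap: 23.4
finger_force: 35.0
eef_pos: [549.5, -51.5, 193.9]
wrist_force: [0.2, -0.3, -2.5]
finger_gap: 23.6
finger_force: 35.0
eef_pos: [548.2, -51.4, 188.9]
top 47 [545.8 -49.1  78.8] [546.  -49.   78.8]
collar z 46.6 ((548.3953857421875, -51.56070327758789), 15.975337982177734)
shift [ 385.7 -120.9    3.6] rv [-0.002 -0.     0.   ] pos [548.  -51.3 188.3] yaw 87.82 j6 -0.12 t 46.2 gap 23.4 F [-0.1  0.7 -1.7]
```

Collar still at 46.6, so the arbor is still locked.

```bash
echo '[0.4,-0.12,0,0,0,0,0.8,-0.24,0,0,0,0,1.2,-0.36,0,0,0,0,1.6,-0.48,0,0,0,0,2,-0.62,0,0,0,0]' | python3 nudge.py|sed -n '2p'
echo '[0.4,-0.12,0,0,0,0,0.8,-0.24,0,0,0,0,1.2,-0.36,0,0,0,0,1.6,-0.48,0,0,0,0,1.856,-0.586,0,0,0,0]' | python3 nudge.py|sed -n '2p'
echo '[0,0,0,0,0,0,0,0,0,0,0,0,0,0,0,0,0,0]' | python3 nudge.py|sed -n '2p;4,5p'
python3 gear.py 450.9 428.5 4 12; python3 to.py 441.8 338.7 38
```

```text
eef_pos: [493.1, 152.2, 188.1]
eef_pos: [441.3, 340.5, 187.8]
eef_pos: [442.8, 337.6, 188.7]
wrist_force: [-0.0, -0.6, -2.6]
finger_gap: 23.3
hub [429.6 442.8] r 11.9 ztop 40.2 rim c [424.3 443.8] r 38.1 pos [442.8 337.6 188.7] 87.8
tooth phase deg -4.2 coh 0.43 quads [np.float64(-8.6), np.float64(-8.3), np.float64(-2.3), np.float64(-3.4)]
shift [  1.2  -1.1 151. ] rv [-0.001  0.001 -0.   ] pos [443.  337.5 189. ] yaw 87.76 j6 0.62 t 47.6 gap 23.6 F [ 0.5  0.2 -2.1]
```

The first gear was knocked to (429.6,442.8). It is still in the tray and flat (top 40.2), so slot B stays free.

```bash
echo '[0.012,-0.011,0.4,0,0,0,0.012,-0.011,0.8,0,0,0,0.012,-0.011,1.2,0,0,0,0.012,-0.011,1.45,0,0,0,0.012,-0.011,1.5,0,0,0]' | python3 nudge.py|sed -n '2p;4p'
echo '[0,0,0.02,0,0,0,0,0,0.04,0,0,0,0,0,0.05,0,0,0,0,0,0.05,0,0,0]' | python3 nudge.py|sed -n '2p;4p'
echo '[0,0,0,0,0,0,0,0,0,0,0,0,0,0,0,0,0,0]' | python3 nudge.py 45|sed -n '2p;4,5p'
echo '[0,0,-0.25,0,0,0,0,0,-0.65,0,0,0,0,0,-1.1,0,0,0,0,0,-1.5,0,0,0,0,0,-1.5,0,0,0]' | python3 nudge.py|sed -n '2p'
echo '[0,0,0,0,0,0,0,0,0,0,0,0]' | python3 nudge.py|sed -n '2p'
python3 - <<'E'
from gear import *
gear(441.8,338.7,4,12,"w11",45);gear(430,443,4,12,None,45)
p,d,P,s=shot("scene","s1");w=cloud(d,P);m=brass(p)
for x,y in ((427,9),(432,139),(653,-254)):
    k=(m>0)&(np.hypot(w[...,0]-x,w[...,1]-y)<70)&(w[...,2]>31);print(k.sum(),np.median(w[k],0).round(1) if k.any() else "")
E
python3 to.py 432 139 170
```

```text
eef_pos: [440.8, 338.0, 36.6]
wrist_force: [-0.4, 0.9, -1.9]
eef_pos: [442.0, 339.9, 35.4]
wrist_force: [-0.1, -0.2, -2.2]
eef_pos: [441.8, 339.9, 34.8]
wrist_force: [0.6, 1.0, -0.8]
finger_gap: 43.6
eef_pos: [443.2, 340.9, 190.3]
eef_pos: [441.2, 339.4, 183.0]
hub [441.4 339. ] r 12.0 ztop 40.3 rim c [441.5 338.4] r 33.0 pos [441.2 339.4 183. ] 87.8
tooth phase deg -8.8 coh 0.78 quads [np.float64(-8.8), np.float64(-8.7), np.float64(-8.5), np.float64(-9.1)]
hub [429.6 442.8] r 11.8 ztop 40.3 rim c [427.6 444.8] r 39.0 pos [441.1 339.4 182.9] 87.8
tooth phase deg -5.6 coh 0.65 quads [np.float64(-8.7), np.float64(-5.9), np.float64(-3.8), np.float64(-6.2)]
31 [430.7   8.6  35.6]
34 [434.7 137.6  34.3]
38 [ 655.5 -254.3   35.3]
shift [-200.7   -1.7   13.4] rv [-0.002  0.001 -0.   ] pos [441.3 339.5 183.2] yaw 87.82 j6 0.63 t 49.6 gap 44.9 F [-0.7 -0.9  0.5]
```

View pics/w11.png

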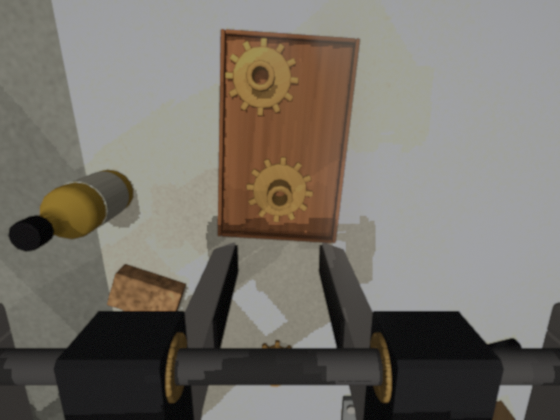

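Both 12-tooth gears lie flat in the tray, at (262,75) and (280,190). Now the eight-tooth gears.

```bash
echo '[-0.4,0,0.03,0,0,0,-0.8,0,0.06,0,0,0,-1.2,-0.01,0.09,0,0,0,-1.6,-0.01,0.12,0,0,0,-1.99,-0.017,0.12,0,0,0]' | python3 nudge.py 45|sed -n '2p'
echo '[0,0,0,0,0,0,0,0,0,0,0,0,0,0,0,0,0,0]' | python3 nudge.py|sed -n '2p'
python3 gear.py 432 139 0 8; python3 - <<'E'
from h import *
for n in("scene","side"):
    p,d,P,s=shot(n);w=cloud(d,P);m=(np.hypot(w[...,0]-464,w[...,1]+383)<95)&(w[...,2]>8)&(w[...,2]<17);q=w[m][:,:2]
    r=cv2.fitEllipse(q.astype(np.float32));print(n,len(q),r,cv2.minEnclosingCircle(q.astype(np.float32)),np.median(w[m][:,2]))
    fl=w[(np.hypot(w[...,0]-464,w[...,1]+383)<60)][:,2];print("floor",np.median(fl))
E
python3 to.py 432 139 28
```

```text
eef_pos: [431.7, 139.3, 171.5]
eef_pos: [432.4, 141.6, 172.2]
hub [429.5 137.8] r 11.9 ztop 36.1 rim c [428.9 137.6] r 21.4 pos [432.4 141.6 172.2] 87.9
tooth phase deg -7.9 coh 0.91 quads [np.float64(-8.2), np.float64(-7.7), np.float64(-7.0), np.float64(-8.5)]
scene 328 ((463.9857177734375, -382.7303161621094), (152.91912841796875, 155.4542236328125), 134.0330352783203) ((467.5845031738281, -386.6535949707031), 88.66998291015625) 11.28973316878944
floor 4.007368122098228
shift [-2.700e+00 -1.000e-01  1.442e+02] rv [-0.  0. -0.] pos [432.3 141.7 172.2] yaw 87.9 j6 0.27 t 50.6 gap 44.9 F [-0.3  0.  -0.3]Traceback (most recent call last):
  File "<stdin>", line 4, in <module>
cv2.error: OpenCV(4.12.0) /io/opencv/modules/imgproc/src/shapedescr.cpp:361: error: (-201:Incorrect size of input array) There should be at least 5 points to fit the ellipse in function 'fitEllipseNoDirect'
```

To row units: 80 mm is 0.8, 40 mm is 0.4.

```bash
echo '[-0.038,-0.02,0.4,0,0,0,-0.038,-0.02,0.8,0,0,0,-0.038,-0.02,1.15,0,0,0,-0.038,-0.02,1.37,0,0,0,-0.038,-0.02,1.435,0,0,0]' | python3 nudge.py 45|sed -n '2p;4p'
echo '[0,0,0,0,0,0,0,0,0,0,0,0]' | python3 nudge.py|sed -n '2p'
echo '[0,0,0,0,0,0,0,0,0,0,0,0,0,0,0,0,0,0,0,0,0,0,0,0]' | python3 nudge.py 18 35|sed -n '2p;4,6p'
echo '[0,0,-0.2,0,0,0,0,0,-0.5,0,0,0,0,0,-0.9,0,0,0,0,0,-1.3,0,0,0,0,0,-1.4,0,0,0]' | python3 nudge.py|sed -n '2p;4,6p'
python3 to.py 464 -337.7 170 88
```

```text
eef_pos: [429.0, 137.5, 26.8]
wrist_force: [0.5, -0.8, -0.1]
eef_pos: [430.8, 137.6, 30.0]
eef_pos: [430.5, 137.2, 29.5]
wrist_force: [-1.9, 0.7, 6.4]
finger_gap: 22.4
finger_force: 35.0
eef_pos: [431.5, 137.5, 172.8]
wrist_force: [0.1, 0.1, -1.4]
finger_gap: 22.7
finger_force: 35.0
shift [-473.6   50.5    2.4] rv [ 0.006 -0.001 -0.003] pos [431.5 137.5 172.8] yaw 87.82 j6 0.27 t 52.2 gap 22.7 F [ 0.1  0.1 -1.4]
```

To row units: -200 mm is -2, -160 mm is -1.6.

```bash
echo '[-0.4,0.04,0,0,0,0,-0.8,0.08,0,0,0,0,-1.2,0.13,0,0,0,0,-1.6,0.17,0,0,0,0,-2,0.21,0,0,0,0]' | python3 nudge.py|sed -n '2p'
echo '[-0.4,0.04,0,0,0,0,-0.8,0.08,0,0,0,0,-1.2,0.13,0,0,0,0,-1.6,0.17,0,0,0,0,-2,0.21,0,0,0,0]' | python3 nudge.py|sed -n '2p'
echo '[-0.36,0.04,0,0,0,0,-0.72,0.08,0,0,0,0,-0.72,0.08,0,0,0,0,-0.72,0.08,0,0,0,0,-0.72,0.08,0,0,0,0]' | python3 nudge.py|sed -n '2p;4,5p'
python3 - <<'E'
from h import *
p,d,P,s=shot("wrist");w=cloud(d,P);m=(np.hypot(w[...,0]-464,w[...,1]+383)<95)&(w[...,2]>9)&(w[...,2]<17)&(w[...,1]>-400);q=w[m]
from scipy.optimize import least_squares
r=np.median(np.hypot(q[:,0]-464,q[:,1]+383));print(len(q),least_squares(lambda v:np.hypot(q[:,0]-v[0],q[:,1]-v[1])-79,[464,-383],loss="soft_l1").x,r)
E
python3 to.py 464 -337.7 35
```

```text
eef_pos: [443.1, -65.0, 168.2]
eef_pos: [456.5, -265.7, 168.0]
eef_pos: [462.1, -335.4, 168.3]
wrist_force: [0.3, 1.5, -1.0]
finger_gap: 22.8
1029 [ 463.37219091 -385.47407198] 77.2349684250917
shift [ -2.3   1.8 133.7] rv [-0. -0.  0.] pos [ 462.3 -335.4  168.7] yaw 87.88 j6 -0.65 t 53.8 gap 22.9 F [ 0.6 -0.1 -1.2]
```

To row units: -3 mm is -0.03, 131 mm is 1.31.

```bash
echo '[-0.03,0.017,0.4,0,0,0,-0.03,0.017,0.8,0,0,0,-0.03,0.017,1.1,0,0,0,-0.03,0.017,1.28,0,0,0,-0.03,0.017,1.31,0,0,0]' | python3 nudge.py|sed -n '2p;4p'
echo '[0,0,0.015,0,0,0,0,0,0.03,0,0,0,0,0,0.04,0,0,0,0,0,0.04,0,0,0]' | python3 nudge.py|sed -n '2p;4p'
echo '[0,0,0,0,0,0,0,0,0,0,0,0,0,0,0,0,0,0]' | python3 nudge.py 38|sed -n '2p;4,5p'
echo '[0,0,-0.25,0,0,0,0,0,-0.65,0,0,0,0,0,-1.1,0,0,0,0,0,-1.36,0,0,0,0,0,-1.36,0,0,0]' | python3 nudge.py|sed -n '2p'
python3 gear.py 464 -338 3 8; python3 to.py 653 -254 170 88
```

```text
eef_pos: [463.2, -337.9, 35.9]
wrist_force: [0.2, 0.4, -1.4]
eef_pos: [464.1, -339.5, 34.6]
wrist_force: [-0.0, 0.2, -1.4]
eef_pos: [463.9, -339.5, 34.2]
wrist_force: [-0.4, -0.4, -1.4]
finger_gap: 37.6
eef_pos: [465.0, -340.3, 174.1]
hub [ 463.5 -339.3] r 12.0 ztop 39.3 rim c [ 462.8 -339.4] r 21.5 pos [ 465.  -340.3  174.1] 87.8
tooth phase deg -7.6 coh 0.89 quads [np.float64(-7.9), np.float64(-8.4), np.float64(-7.7), np.float64(-6.6)]
shift [ 92.9 185.3   1.8] rv [ 0.003  0.002 -0.003] pos [ 464.3 -339.8  171.5] yaw 87.82 j6 -0.66 t 55.5 gap 38.1 F [-0.1 -0.5 -0.9]
```

Placed flat (39.3). Next is the gear at (653,-254).

To row units: 185 mm is 1.85, 160 mm is 1.6.

```bash
echo '[0.2,0.4,0,0,0,0,0.4,0.8,0,0,0,0,0.6,1.2,0,0,0,0,0.8,1.6,0,0,0,0,0.92,1.85,0,0,0,0]' | python3 nudge.py 45|sed -n '2p'
echo '[0,0,0,0,0,0,0,0,0,0,0,0,0,0,0,0,0,0]' | python3 nudge.py|sed -n '2p'
python3 gear.py 653 -254 0 8;python3 to.py 653 -254 28.5
```

```text
eef_pos: [653.9, -252.4, 167.5]
eef_pos: [651.3, -255.1, 169.1]
hub [ 650.9 -257.1] r 11.9 ztop 36.2 rim c [ 650.8 -257.6] r 21.6 pos [ 651.3 -255.1  169.1] 87.8
tooth phase deg 6.8 coh 0.91 quads [np.float64(6.4), np.float64(6.6), np.float64(6.7), np.float64(7.6)]
shift [  1.3   1.7 141.1] rv [-0.001 -0.     0.   ] pos [ 651.3 -255.2  169.6] yaw 87.76 j6 -0.39 t 56.4 gap 44.9 F [-0.2  0.1 -0.1]
```

```bash
echo '[-0.021,0.002,0.4,0,0,0,-0.021,0.002,0.8,0,0,0,-0.021,0.002,1.15,0,0,0,-0.021,0.002,1.36,0,0,0,-0.021,0.002,1.41,0,0,0]' | python3 nudge.py 45|sed -n '2p;4p'
echo '[0,0,0,0,0,0,0,0,0,0,0,0]' | python3 nudge.py|sed -n '2p'
echo '[0,0,0,0,0,0,0,0,0,0,0,0,0,0,0,0,0,0,0,0,0,0,0,0]' | python3 nudge.py 18 35|sed -n '2p;4,6p'
echo '[0,0,-0.2,0,0,0,0,0,-0.5,0,0,0,0,0,-0.9,0,0,0,0,0,-1.3,0,0,0,0,0,-1.4,0,0,0]' | python3 nudge.py|sed -n '2p;4,6p'
python3 to.py 503 -406 168 88
```

```text
eef_pos: [650.5, -256.8, 26.2]
wrist_force: [0.5, 0.2, 0.5]
eef_pos: [652.8, -257.2, 30.8]
eef_pos: [652.5, -256.7, 29.6]
wrist_force: [-0.9, 0.9, 3.7]
finger_gap: 23.1
finger_force: 35.0
eef_pos: [653.6, -257.1, 174.3]
wrist_force: [0.4, -0.4, -0.0]
finger_gap: 23.0
finger_force: 35.0
shift [-154.5 -144.8    5.8] rv [ 0.006  0.003 -0.003] pos [ 653.6 -257.1  174.3] yaw 87.83 j6 -0.39 t 58.0 gap 23.0 F [ 0.4 -0.4 -0. ]
```

```bash
echo '[-0.32,-0.3,0,0,0,0,-0.64,-0.6,0,0,0,0,-0.96,-0.9,0,0,0,0,-1.28,-1.2,0,0,0,0,-1.54,-1.445,0.02,0,0,0]' | python3 nudge.py|sed -n '2p'
echo '[0,0,0,0,0,0,0,0,0,0,0,0,0,0,0,0,0,0]' | python3 nudge.py|sed -n '2p;4,6p'
python3 to.py 503 -406 36.5 88
```

```text
eef_pos: [500.2, -406.3, 166.4]
eef_pos: [502.8, -404.2, 166.5]
wrist_force: [-0.2, 0.3, -1.3]
finger_gap: 23.1
finger_force: 35.0
shift [ -1.9   0.3 130. ] rv [-0.    -0.    -0.002] pos [ 502.8 -404.2  166.5] yaw 87.88 j6 -0.7 t 58.8 gap 23.1 F [-0.2  0.3 -1.3]
```

```bash
echo '[-0.019,0.003,0.4,0,0,0,-0.019,0.003,0.8,0,0,0,-0.019,0.003,1.1,0,0,0,-0.019,0.003,1.26,0,0,0,-0.019,0.003,1.29,0,0,0]' | python3 nudge.py|sed -n '2p;4p'
echo '[0,0,0.015,0,0,0,0,0,0.03,0,0,0,0,0,0.04,0,0,0,0,0,0.04,0,0,0]' | python3 nudge.py|sed -n '2p;4p'
echo '[0,0,0,0,0,0,0,0,0,0,0,0,0,0,0,0,0,0]' | python3 nudge.py 38|sed -n '2p;4,5p'
echo '[0,0,-0.25,0,0,0,0,0,-0.65,0,0,0,0,0,-1.1,0,0,0,0,0,-1.36,0,0,0,0,0,-1.36,0,0,0]' | python3 nudge.py|sed -n '2p'
python3 gear.py 503 -406 3 8; python3 to.py 428 7 170 88
```

```text
eef_pos: [502.4, -405.7, 36.2]
wrist_force: [-0.0, 0.4, 0.1]
eef_pos: [502.6, -407.1, 34.7]
wrist_force: [-0.4, -0.4, -1.6]
eef_pos: [502.4, -407.0, 34.2]
wrist_force: [-0.0, -0.6, -0.8]
finger_gap: 37.4
eef_pos: [503.4, -407.9, 174.6]
hub [ 502.2 -407.7] r 11.9 ztop 39.2 rim c [ 501.5 -408.2] r 21.7 pos [ 503.4 -407.9  174.6] 87.8
tooth phase deg 5.8 coh 0.9 quads [np.float64(6.9), np.float64(5.4), np.float64(5.7), np.float64(6.3)]
shift [411.2 -90.4   0.6] rv [ 0.003  0.002 -0.003] pos [ 502.7 -407.3  171.7] yaw 87.82 j6 -0.7 t 60.5 gap 38.1 F [-0.2  0.1 -0.8]
```

Last gear, at about (427,8).

The rows are not in the units I measure in: shifts go in units of 100 mm. I convert before sending: 205 mm is 2.05, 164 mm is 1.64.

```bash
echo '[0.41,-0.09,0,0,0,0,0.82,-0.18,0,0,0,0,1.23,-0.27,0,0,0,0,1.64,-0.36,0,0,0,0,2.05,-0.45,0,0,0,0]' | python3 nudge.py 45|sed -n '2p'
echo '[0.41,-0.09,0,0,0,0,0.82,-0.18,0,0,0,0,1.23,-0.27,0,0,0,0,1.64,-0.36,0,0,0,0,2.05,-0.45,0,0,0,0]' | python3 nudge.py|sed -n '2p'
echo '[0,0,0,0,0,0,0,0,0,0,0,0,0,0,0,0,0,0]' | python3 nudge.py|sed -n '2p'
python3 gear.py 427 8 0 8;python3 to.py 427 8 28.5
```

```text
eef_pos: [464.0, -198.5, 168.4]
eef_pos: [426.7, 7.7, 168.7]
eef_pos: [427.9, 5.5, 169.3]
hub [424.9   7.4] r 12.1 ztop 36.3 rim c [424.4   7.5] r 21.6 pos [427.9   5.5 169.3] 87.8
tooth phase deg -20.8 coh 0.91 quads [np.float64(-20.7), np.float64(-20.7), np.float64(-21.3), np.float64(-20.4)]
shift [  2.7  -0.9 141. ] rv [-0.001  0.    -0.   ] pos [428.    5.3 169.5] yaw 87.75 j6 -0.03 t 61.9 gap 45.1 F [ 0.5 -0.7  1.8]
```

To row units: 2 mm is 0.02, 141 mm is 1.41.

```bash
echo '[0.02,-0.025,0.4,0,0,0,0.02,-0.025,0.8,0,0,0,0.02,-0.025,1.15,0,0,0,0.02,-0.025,1.36,0,0,0,0.02,-0.025,1.41,0,0,0]' | python3 nudge.py 45|sed -n '2p;4p'
echo '[0,0,0,0,0,0,0,0,0,0,0,0]' | python3 nudge.py|sed -n '2p'
echo '[0,0,0,0,0,0,0,0,0,0,0,0,0,0,0,0,0,0,0,0,0,0,0,0]' | python3 nudge.py 18 35|sed -n '2p;4,6p'
echo '[0,0,-0.2,0,0,0,0,0,-0.5,0,0,0,0,0,-0.9,0,0,0,0,0,-1.3,0,0,0,0,0,-1.4,0,0,0]' | python3 nudge.py|sed -n '2p;4,6p'
python3 to.py 425 -406 168 88
```

```text
eef_pos: [424.3, 7.4, 26.7]
wrist_force: [0.4, -0.1, 0.3]
eef_pos: [426.2, 7.9, 29.9]
eef_pos: [425.8, 8.3, 29.5]
wrist_force: [-1.7, 0.2, 6.8]
finger_gap: 23.5
finger_force: 35.0
eef_pos: [426.8, 8.3, 172.7]
wrist_force: [-0.2, 0.0, -2.1]
finger_gap: 23.8
finger_force: 35.0
shift [-414.    13.9    4.8] rv [ 0.006  0.    -0.003] pos [426.8   8.3 172.7] yaw 87.83 j6 -0.03 t 63.5 gap 23.8 F [-0.2  0.  -2.1]
```

To row units: -205 mm is -2.05, -164 mm is -1.64.

```bash
echo '[-0.41,0.01,0,0,0,0,-0.82,0.02,0,0,0,0,-1.23,0.04,0,0,0,0,-1.64,0.05,0,0,0,0,-2.05,0.07,0,0,0,0]' | python3 nudge.py|sed -n '2p'
echo '[-0.41,0.01,0,0,0,0,-0.82,0.02,0,0,0,0,-1.23,0.04,0,0,0,0,-1.64,0.05,0,0,0,0,-2.08,0.07,0,0,0,0]' | python3 nudge.py|sed -n '2p'
echo '[0,0,0,0,0,0,0,0,0,0,0,0,0,0,0,0,0,0]' | python3 nudge.py|sed -n '2p;4,6p'
python3 to.py 425 -406 36.5 88
python3 - <<'E'
from gear import *
gear(464,-339,3,8,None,30);gear(502,-407,3,8,None,30)
E
```

```text
eef_pos: [424.1, -198.3, 168.1]
eef_pos: [423.3, -406.3, 167.8]
eef_pos: [423.8, -404.0, 168.3]
wrist_force: [-0.4, -0.7, -1.3]
finger_gap: 23.6
finger_force: 35.0
shift [ -2.1   1.4 131.8] rv [-0.001 -0.001 -0.002] pos [ 423.8 -404.   168.3] yaw 87.86 j6 -0.79 t 64.8 gap 23.6 F [-0.4 -0.7 -1.3]Traceback (most recent call last):
  File "<stdin>", line 2, in <module>
  File "gear.py", line 6, in gear
    t=(m>0)&(abs(z-zb-35.5)<3.5);k=cv2.connectedComponentsWithStats(t.astype(np.uint8));i=1+k[2][1:,4].argmax()
                                                                                            ~~~~~~~~~~~~~~~~~^^
ValueError: attempt to get argmax of an empty sequence
```

```bash
python3 - <<'E'
from h import *
for n in ("wrist","scene"):
    p,d,P,s=shot(n);w=cloud(d,P);z=w[...,2];print(n,proj([464,-339,39],P),proj([502,-407,39],P))
    t=((z>33)&(z<44)&(np.hypot(w[...,0]-464,w[...,1]+384)<110)).astype(np.uint8)
    k,l,st,c=cv2.connectedComponentsWithStats(t)
    for i in range(1,k):
        if st[i,4]>5: print(st[i,4],np.median(w[l==i],0).round(1),np.median(p[l==i],0),np.median(cv2.cvtColor(p,cv2.COLOR_RGB2HSV)[l==i],0))
E
```

```text
wrist [[325.49545525 122.77368082]] [[369.46099066 201.81981698]]
472 [ 463.4 -339.6   39.3] [143. 118.  83.] [ 17. 106. 143.]
447 [ 501.3 -407.7   39.2] [146. 121.  77.] [ 18. 114. 146.]
scene [[178.09339729 162.29548934]] [[150.42362797 163.85402926]]
44 [ 501.5 -405.7   38.3] [139.5 106.5  55.5] [ 17.  160.  139.5]
44 [ 465.2 -336.3   38.1] [130.5  94.5  47.5] [ 17.  161.  130.5]
```

Both are where I left them; only the colour saturation dropped in this view. Place the last one.

```bash
echo '[-0.021,0.014,0.4,0,0,0,-0.021,0.014,0.8,0,0,0,-0.021,0.014,1.1,0,0,0,-0.021,0.014,1.28,0,0,0,-0.021,0.014,1.31,0,0,0]' | python3 nudge.py|sed -n '2p;4p'
echo '[0,0,0.015,0,0,0,0,0,0.03,0,0,0,0,0,0.04,0,0,0,0,0,0.04,0,0,0]' | python3 nudge.py|sed -n '2p;4p'
echo '[0,0,0,0,0,0,0,0,0,0,0,0,0,0,0,0,0,0]' | python3 nudge.py 38|sed -n '2p;4,5p'
echo '[0,0,-0.25,0,0,0,0,0,-0.65,0,0,0,0,0,-1.1,0,0,0,0,0,-1.36,0,0,0,0,0,-1.6,0,0,0]' | python3 nudge.py|sed -n '2p'
echo '[0,0,0,0,0,0,0,0,0,0,0,0,0,0,0,0,0,0]' | python3 nudge.py|sed -n '2p;4,6p'
python3 - <<'E'
from h import *
for n in ("wrist","scene","side"):
    p,d,P,s=shot(n,"f"+n);w=cloud(d,P);z=w[...,2];m=cv2.inRange(cv2.cvtColor(p,cv2.COLOR_RGB2HSV),(10,70,60),(27,255,255))>0
    t=(m&(z>32)&(z<44)&(w[...,0]>350)&(w[...,0]<700)&(abs(w[...,1])<500)).astype(np.uint8)
    k,l,st,c=cv2.connectedComponentsWithStats(t)
    for i in range(1,k):
        if st[i,4]>20: print(n,c[i].round(),st[i,4],np.median(w[l==i],0).round(1))
    a=(np.hypot(w[...,0]-548.4,w[...,1]+51.6)<17)&(z>70);print("arbor top",z[a].max() if a.any() else None)
E
```

```text
eef_pos: [424.6, -405.7, 36.0]
wrist_force: [-0.8, 0.7, -1.6]
eef_pos: [425.4, -407.3, 34.6]
wrist_force: [0.1, 0.6, -0.8]
eef_pos: [425.2, -407.2, 34.2]
wrist_force: [0.1, -0.6, 0.2]
finger_gap: 38.1
eef_pos: [425.2, -407.2, 196.0]
eef_pos: [424.8, -406.7, 192.5]
wrist_force: [-0.4, 0.2, 0.5]
finger_gap: 38.3
finger_force: 0.0
wrist [320. 119.] 390 [ 463.3 -339.5   39.3]
wrist [362. 193.] 367 [ 501.6 -407.8   39.1]
wrist [279. 196.] 366 [ 424.9 -407.6   39.2]
arbor top None
scene [165. 147.] 44 [ 426.3 -405.9   37.8]
scene [151. 165.] 47 [ 503.4 -405.5   37.9]
scene [178. 163.] 45 [ 468.5 -336.3   37.9]
scene [413. 238.] 59 [444.7 340.5  39.3]
scene [455. 248.] 65 [430.4 444.6  38.5]
scene [262. 267.] 274 [678.8  27.   34.8]
arbor top 82.69789087298659
side [378. 148.] 39 [ 503.7 -404.3   36.3]
side [401. 159.] 42 [ 427.4 -405.6   37.9]
side [377. 165.] 45 [ 465.  -336.    37.3]
side [233. 201.] 236 [677.3  27.4  34.1]
side [208. 347.] 98 [440.3 339.9  39.5]
side [171. 393.] 110 [428.1 444.1  39.4]
arbor top 82.3921272383003
```

View pics/fscene.png

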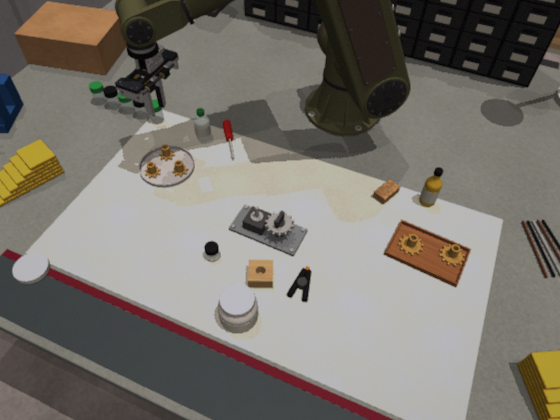

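The scene shows three gears in the tin near (165,160), two in the tray at (411,240) and (453,252), and the arbor standing in the tester at (258,213). Nothing else has been disturbed.

```bash
python3 -c "
from cell import manip
print(manip.sign_off())"
```

```text
the job is handed in; nothing more can be done
None
```

I handed the job in with the arbor locked in the tester, both 12-tooth gears checked and flat in the tray, and all three 8-tooth gears flat in the tin.

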